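# Bond-test a batch of bridges and hang them on the rack

### The job

Zero the tester first: with its brass contact bar empty, push the spring plunger all the way down to its stop and let it come up. Then set all the U-shaped aluminium bridges astride the contact bar side by side, push the plunger down to its stop again and keep it there for a full second with all of them on the bar, and let it come up. Finally hang every bridge astride the steel bar of the rack, leaving each hanging there open side down and at rest; do not force the tester, and leave the other things on the bench in their places.

Things in the scene. Friction and masses are not known exactly. Their poses are not given: they have to be found in the camera images.
- tester: Fixed bench tester: a grey box (120 x 100 mm, 65 mm high) at one end of a straight flat brass contact bar. Origin on the table under the middle of the bar; x across the bar, y along it towards the grey box (which spans y = 145 to 245 mm), z up.
- contact_bar (a point): Middle of the top face of the brass contact bar, 60 mm above the table; axes as the tester's. The bar is 16 mm wide and 6 mm thick; its free length is y = -129 to +129 mm, with a 16 mm thick black post at each end (the -y post 30 mm wide) and only the table below.
- plunger (a joint): Travel of the tester's spring plunger in m: 0 = fully up, 0.014 = down on its stop. It needs about 2 N to start and 8 N at the stop, and springs back up by itself when let go.
- plunger_top (a point): Centre of the flat top of the plunger's black round head (32 mm across, 16 mm high), which stands on the tester's grey box on a short stem, 200 mm along +y from the middle of the bar; 111 mm above the table when up. Moves down with the plunger.
- rack: Fixed hanging rack: a flat steel bar, 16 mm wide and 8 mm thick, lying level on two dark posts. Origin on the table under the middle of the bar; x across the bar, y along it, z up. Top of the bar 80 mm above the table; free length from y = -137 to +137 mm between the posts. Nothing is under the bar but the table.
- rack_bar (a point): Point on the top face of the rack's bar, at the middle of its length; axes as the rack's.
- bridge0: A U-shaped bridge bent from 3 mm aluminium strip, 48 to 84 g, standing upside down on its two feet (open side down): 40 mm long along its x (the channel runs along x), 40 mm wide outside and 34 mm inside along its y, 45 mm high. Origin at table level midway between the feet; z points up through the crown. The up to four bridges are alike; absent ones give None.
- bridge0_crown (a point): Centre of the underside of the crown of bridge0, 42 mm above its origin: the face that rests on a bar.
- bridge1: A U-shaped bridge bent from 3 mm aluminium strip, 48 to 84 g, standing upside down on its two feet (open side down): 40 mm long along its x (the channel runs along x), 40 mm wide outside and 34 mm inside along its y, 45 mm high. Origin at table level midway between the feet; z points up through the crown. The up to four bridges are alike; absent ones give None.
- bridge1_crown (a point): Centre of the underside of the crown of bridge1, 42 mm above its origin: the face that rests on a bar.
- bridge2: A U-shaped bridge bent from 3 mm aluminium strip, 48 to 84 g, standing upside down on its two feet (open side down): 40 mm long along its x (the channel runs along x), 40 mm wide outside and 34 mm inside along its y, 45 mm high. Origin at table level midway between the feet; z points up through the crown. The up to four bridges are alike; absent ones give None.
- bridge2_crown (a point): Centre of the underside of the crown of bridge2, 42 mm above its origin: the face that rests on a bar.
- bridge3: A U-shaped bridge bent from 3 mm aluminium strip, 48 to 84 g, standing upside down on its two feet (open side down): 40 mm long along its x (the channel runs along x), 40 mm wide outside and 34 mm inside along its y, 45 mm high. Origin at table level midway between the feet; z points up through the crown. The up to four bridges are alike; absent ones give None.
- bridge3_crown (a point): Centre of the underside of the crown of bridge3, 42 mm above its origin: the face that rests on a bar.
- breaker_a: Bystander. White breaker module, 75 x 36 x 63 mm, origin at the middle of its underside.
- breaker_b: Bystander. White breaker module, 75 x 54 x 63 mm, origin at the middle of its underside.
- driver: Bystander. Screwdriver, 190 mm long, lying on the table.
- tape: Bystander. Black tape roll, 90 mm across, 19 mm high, lying flat.
- pot: Bystander. Jar, 60 mm across, 75 mm high, standing.
- spanner: Bystander. Spanner, 150 mm long, lying flat.
- spool: Bystander. Wire spool, 68 mm across, 56 mm high, standing.

How it is judged:
On the way, in this order (a step that is already met when the one before it is completed fails the run):
1. The plunger is pressed down to its stop while no bridge is on the contact bar (value of joint plunger above 0.0125 m and not (x of bridge0_crown in the frame of contact_bar between -0.015 and 0.015 m and y of bridge0_crown in the frame of contact_bar between -0.13 and 0.13 m and z of bridge0_crown in the frame of contact_bar between -0.008 and 0.008 m and angle between bridge0's own z axis and vertical below 0.4 rad) and not (x of bridge1_crown in the frame of contact_bar between -0.015 and 0.015 m and y of bridge1_crown in the frame of contact_bar between -0.13 and 0.13 m and z of bridge1_crown in the frame of contact_bar between -0.008 and 0.008 m and angle between bridge1's own z axis and vertical below 0.4 rad) and not (x of bridge2_crown in the frame of contact_bar between -0.015 and 0.015 m and y of bridge2_crown in the frame of contact_bar between -0.13 and 0.13 m and z of bridge2_crown in the frame of contact_bar between -0.008 and 0.008 m and angle between bridge2's own z axis and vertical below 0.4 rad) and not (x of bridge3_crown in the frame of contact_bar between -0.015 and 0.015 m and y of bridge3_crown in the frame of contact_bar between -0.13 and 0.13 m and z of bridge3_crown in the frame of contact_bar between -0.008 and 0.008 m and angle between bridge3's own z axis and vertical below 0.4 rad)), for 0.2 s.
2. The plunger has sprung back up (value of joint plunger below 0.002 m), for 0.2 s.
3. Every bridge straddles the contact bar, resting on it (x of bridge0_crown in the frame of contact_bar between -0.015 and 0.015 m and y of bridge0_crown in the frame of contact_bar between -0.13 and 0.13 m and z of bridge0_crown in the frame of contact_bar between -0.008 and 0.008 m and angle between each of bridge0, bridge1, bridge2, bridge3's own z axis and vertical below 0.4 rad and x of bridge1_crown in the frame of contact_bar between -0.015 and 0.015 m and y of bridge1_crown in the frame of contact_bar between -0.13 and 0.13 m and z of bridge1_crown in the frame of contact_bar between -0.008 and 0.008 m and x of bridge2_crown in the frame of contact_bar between -0.015 and 0.015 m and y of bridge2_crown in the frame of contact_bar between -0.13 and 0.13 m and z of bridge2_crown in the frame of contact_bar between -0.008 and 0.008 m and x of bridge3_crown in the frame of contact_bar between -0.015 and 0.015 m and y of bridge3_crown in the frame of contact_bar between -0.13 and 0.13 m and z of bridge3_crown in the frame of contact_bar between -0.008 and 0.008 m), for 0.3 s.
4. The plunger is pressed down to its stop and kept there for about a second while every bridge is on the contact bar (all of step 3 and value of joint plunger above 0.0125 m), for 0.8 s.
5. The plunger has sprung back up (value of joint plunger below 0.002 m), for 0.2 s.
At the end, for the whole second after the job is handed in: Every bridge present hangs astride the rack's bar, between its posts: underside of the crown within 8 mm of the bar's top in height and 15 mm to the side, tilted less than 0.4 rad, slower than 0.03 m/s; the plunger is up (under 2 mm) (x of bridge0_crown in the frame of rack_bar between -0.015 and 0.015 m and y of bridge0_crown in the frame of rack_bar between -0.13 and 0.13 m and z of bridge0_crown in the frame of rack_bar between -0.008 and 0.008 m and angle between each of bridge0, bridge1, bridge2, bridge3's own z axis and vertical below 0.4 rad and x of bridge1_crown in the frame of rack_bar between -0.015 and 0.015 m and y of bridge1_crown in the frame of rack_bar between -0.13 and 0.13 m and z of bridge1_crown in the frame of rack_bar between -0.008 and 0.008 m and x of bridge2_crown in the frame of rack_bar between -0.015 and 0.015 m and y of bridge2_crown in the frame of rack_bar between -0.13 and 0.13 m and z of bridge2_crown in the frame of rack_bar between -0.008 and 0.008 m and x of bridge3_crown in the frame of rack_bar between -0.015 and 0.015 m and y of bridge3_crown in the frame of rack_bar between -0.13 and 0.13 m and z of bridge3_crown in the frame of rack_bar between -0.008 and 0.008 m and linear speed of each of bridge0, bridge1, bridge2, bridge3 below 0.03 m/s and value of joint plunger below 0.002 m); the robot touches nothing.
It fails at once if The tester is forced: the fingers press on it with more than 45 N (contact force between the fingers and tester above 45 N).
It fails at once if A bystander is shoved more than 50 mm from its place (distance of any of breaker_a, breaker_b, driver, tape, pot, spanner, spool from where it was at the start of the episode above 0.05 m).
It fails at once if A standing bystander is knocked over (angle between any of breaker_a, breaker_b, pot, spool's own z axis and vertical above 0.7 rad).
Of bridge0, bridge1, bridge2, bridge3 only 3 to 4 are there at a start; the rules pass over those that are not, and their reading is None.
At some moment in a run one of bridge0, bridge1, bridge2, bridge3 may be knocked a few centimetres aside while the robot is not near it.
It also fails if it takes over 210 s, if anything falls off the work surface, if the arm or the gripper's body presses on something with over 40 N, if the wrist force passes 120 N, or if a joint passes its speed limit or range.

### The arm

A 7-joint arm with a two-finger parallel gripper is mounted at the origin on the work surface. World frame = base frame: x ahead of the robot, y to its left, z up, the work surface at z = 0. Lengths are in m, angles in rad, forces in N, time in s.
With the tool pointing down it reaches from about 0.35 to 0.9 m from the base axis. Payload 8.1 kg.
Tool frame: the origin (TCP) lies at the very end of the fingers, on their centre line; the grasp point (between the pads) lies 19 mm behind it (arm.tcp_to_grasp is the distance from the TCP to the grasp point, in m); z points along the fingers, y is the line along which they close (so a half turn about z gives the same grasp; the last joint's range is limited). The gripper opens to 92 mm and grips with 3 to 60 N. Pads are 19 mm wide; open, the fingers measure 130 mm over their backs; the gripper's body (75 mm by 190 mm) begins 47 mm behind the grasp point.
Start: joints at [-1.223, 0.434, 0.025, 1.573, -0.012, 1.134, -0.075], TCP at [0.272, 0.563, 0.227] pointing down, gripper open.
Joint ranges: [-2.62, 2.62], [-0.44, 2.09], [-1.27, 1.32], [0.08, 2.57], [-1.32, 4.46], [0.12, 2], [-2.74, 2.74]. Speed limits (rad/s): [2.22, 2.22, 3.01, 3.01, 3.14, 3.14, 3.14].

### API

Orientations are given as a rotation vector (axis times angle).
In Python, from cell import arm gives the robot as it stands.
- The arm moves only by the tool nudge_tcp, called after "Emit:" as name(argument=value, ...) on one line, values as JSON. Schema: {"type":"object","properties":{"segments":{"type":"array","items":{"type":"number"},"minItems":5,"maxItems":50},"grip_n":{"type":"number"},"only":{"type":"string"},"quiet":{"type":"boolean"},"lines":{"type":"string"}},"required":["segments"],"additionalProperties":false}. segments is one flat list of numbers that holds 1 to 10 rows one after another, with no inner brackets; each row has 5 numbers: dx, dy, dz in m, then a turn about the tool's z in rad, then the opening from 0.0 (shut) to 1.0 (fully open); each row shifts and turns the commanded pose from where the row before left it, along the tool's axes as they then stand; what a row does not reach is not made up. A row lasts 1/10 s, in which the tool goes at most 0.05 m and 0.15 rad, less where a joint would pass 70% of its speed; a pose out of reach is approached as far as the arm can. The fingers move at their own pace and stop on an object; grip_n is the grip in N (left out, the last holds). Time passes only in rows, so rows that do not move let the fingers close. The tool returns the time, the measured TCP pose, the force, the opening and the grip force at its end. only (a regular expression) keeps the lines of the reply that match it, lines (a string "A,B") keeps lines A to B, and quiet returns only ok. Input that does not fit is refused with a message, and nothing moves.
- arm.observe(): the state, without advancing time (a new reading comes with each control period).
- arm.get_image(name): name is "scene" or "side" or "wrist"; returns a dict with "image" (384x512x3 uint8, blue, green, red), "fx", "fy", "cx", "cy" (pixels), "cam_to_world" (4x4, takes a point from camera to world coordinates); the wrist camera has in their place "mount" (4x4, takes a point from camera to tool coordinates, whose origin is the TCP and whose axes are the flange's). Camera axes: x right, y down, z forward; pixel columns grow to the right and rows downward; lengths in m; the calibration is good to about 2 mm. A picture is of the moment at which its call begins: read the wrist's pose just before it. There is no depth.
- arm.sign_off(): hands the job in; it is judged then, once.
The state is a dict: "clock": time; "joints": joint angles; "dq": joint speeds; "joint_efforts": joint torques, N m; "position": TCP position; "ee_rot": TCP orientation; "force": force on the tool from outside, world axes, zero at the start; "ft_torque": the same for the moment, N m; "width": opening from 0.0 (shut) to 1.0 (fully open); "gripper_force": force on a finger pad.
Only numpy, scipy, OpenCV 4.12 (cv2) and the standard library are available. Lean on these libraries where they do the work, as an engineer would, in place of code of your own. Each camera call takes 0.05 s, during which the arm holds its last target. There are 200 camera calls.

## Working session

There is one attempt and no reset: what is moved stays moved. The work goes in short steps, Python scripts to look and compute and a tool call to move; the robot and the scene stay as the last step left them, time stands still between calls to the robot, and variables do not carry over. Pictures are saved under pics/ and viewed, at most 14 in all, crops included, and the job is handed in when it is done.

```bash
ls; mkdir -p pics
```

Run:
```python
from cell import arm
import cv2,numpy as np
print({k:np.round(v,3) for k,v in arm.observe().items()})
for n in("scene","side","wrist"):
    d=arm.get_image(n); cv2.imwrite(f"pics/{n}0.png",d["image"]); np.savez(f"pics/{n}0.npz",**d)
    print(n,d["fx"],d["fy"],d["cx"],d["cy"],np.round(d.get("cam_to_world",d.get("mount")),3).tolist())
```

```text
cell.py
pics
{'clock': np.float64(0.0), 'joints': array([-1.223,  0.435,  0.025,  1.574, -0.012,  1.134, -0.075]), 'dq': array([-0.   ,  0.001, -0.   ,  0.   ,  0.001, -0.001,  0.001]), 'joint_efforts': array([-1.0000e-03, -6.6785e+01,  9.8500e-01, -3.1447e+01, -6.0000e-02,
        4.3000e-02,  0.0000e+00]), 'position': array([0.272, 0.562, 0.226]), 'ee_rot': array([-7.020e-01, -3.062e+00,  2.000e-03]), 'force': array([ 0.645, -0.578, -0.715]), 'ft_torque': array([-0.039, -0.004,  0.056]), 'gripper_force': np.float64(0.0), 'width': np.float64(0.998)}
scene 380.04176994716096 380.04176994716096 258.27862066934176 185.1387738570898 [[-0.671, 0.588, -0.452, 1.157], [0.741, 0.524, -0.419, 0.487], [-0.01, -0.616, -0.787, 1.117], [0.0, 0.0, 0.0, 1.0]]
side 399.7862440918543 399.7862440918543 254.71352215477808 195.2209486342231 [[0.989, -0.115, 0.088, 0.487], [-0.145, -0.765, 0.628, -0.762], [-0.005, -0.634, -0.774, 0.956], [0.0, 0.0, 0.0, 1.0]]
wrist 300.49417575563945 300.49417575563945 254.30380561954453 185.21496896301437 [[0.0, -0.965, -0.263, 0.07], [1.0, 0.0, 0.0, 0.001], [-0.0, -0.263, 0.965, -0.158], [0.0, 0.0, 0.0, 1.0]]
```

View pics/scene0.png

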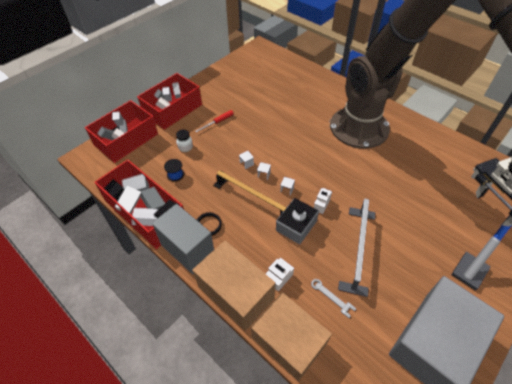

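View pics/side0.png

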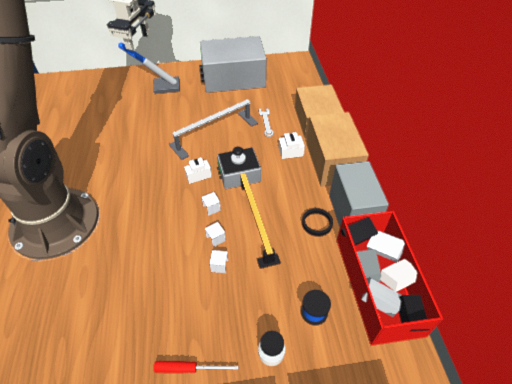

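Three bridges are visible, at scene (247,158), (264,169), (288,183) and side (211,203), (216,233), (218,261). The brass bar runs from scene (222,180) to (285,213), the plunger is at scene (299,214) / side (238,155), and the rack bar runs from scene (365,203) to (358,288) / side (177,134) to (250,104).

Create h.py:
```python
import cv2,numpy as np
from scipy.spatial.transform import Rotation as R
def cam(d,obs=None):
    if "cam_to_world" in d: return np.array(d["cam_to_world"])
    T=np.eye(4);T[:3,:3]=R.from_rotvec(obs["ee_rot"]).as_matrix();T[:3,3]=obs["position"]
    return T@np.array(d["mount"])
def ray(d,T,uv):
    v=T[:3,:3]@np.array([(uv[0]-d["cx"])/d["fx"],(uv[1]-d["cy"])/d["fy"],1.]);return T[:3,3],v/np.linalg.norm(v)
def plane(d,T,uv,z):
    o,v=ray(d,T,uv);return o+v*(z-o[2])/v[2]
def tri(rays):
    A=sum(np.eye(3)-np.outer(v,v) for o,v in rays);b=sum((np.eye(3)-np.outer(v,v))@o for o,v in rays)
    p=np.linalg.solve(A,b);return p,max(np.linalg.norm(np.cross(p-o,v)) for o,v in rays)
def proj(d,T,p):
    q=np.linalg.inv(T)@np.append(p,1);return np.array([d["fx"]*q[0]/q[2]+d["cx"],d["fy"]*q[1]/q[2]+d["cy"]])
def blobs(m,amin=20):
    n,l,s,c=cv2.connectedComponentsWithStats(m.astype(np.uint8)*255)
    return [(i,s[i,4],c[i].round(1),s[i,:4],l==i) for i in range(1,n) if s[i,4]>=amin]
def hsv(d): return [a.astype(int) for a in cv2.split(cv2.cvtColor(d["image"],cv2.COLOR_BGR2HSV))]
```

Run:
```python
from h import *
for n,roi,c in(("scene",(130,140,400,310),3),("side",(150,80,320,290),3)):
    d=np.load(f"pics/{n}0.npz"); x0,y0,x1,y1=roi
    H,S,V=hsv(d); r=np.zeros(H.shape,bool); r[y0:y1,x0:x1]=1
    for nm,m in(("white",(S<40)&(V>170)),("yellow",(H>15)&(H<32)&(S>120)&(V>170)),("grey",(S<40)&(V>110)&(V<=215))):
        print(n,nm,[(int(b[1]),b[2].tolist(),b[3].tolist()) for b in blobs(m&r,30)])
    im=cv2.resize(d["image"][y0:y1,x0:x1],None,fx=2.8,fy=2.8,interpolation=cv2.INTER_CUBIC); cv2.imwrite(f"pics/{n}crop.png",im)
```

```text
scene white [(84, [245.9, 155.8], [240, 151, 13, 10]), (90, [263.6, 167.3], [258, 163, 12, 10]), (303, [135.3, 188.6], [130, 175, 15, 36]), (99, [287.1, 182.2], [281, 177, 13, 11]), (88, [323.9, 194.1], [318, 188, 14, 13]), (53, [319.8, 202.9], [315, 199, 11, 8]), (394, [361.6, 240.8], [355, 199, 14, 81]), (207, [144.0, 213.3], [133, 208, 23, 11]), (336, [278.8, 270.6], [266, 258, 28, 28]), (203, [333.6, 296.9], [316, 282, 39, 28])]
scene yellow [(312, [251.7, 190.4], [217, 171, 69, 39])]
scene grey [(132, [184.4, 144.6], [177, 140, 15, 11]), (85, [247.0, 161.6], [240, 156, 14, 12]), (32, [263.4, 170.0], [257, 166, 13, 8]), (2112, [169.5, 218.5], [130, 174, 80, 80]), (33, [287.2, 185.6], [281, 181, 13, 8]), (165, [322.4, 201.1], [315, 190, 17, 23]), (441, [361.6, 239.7], [355, 199, 14, 82]), (82, [298.2, 215.3], [292, 210, 14, 10]), (203, [280.8, 275.5], [268, 263, 26, 27]), (273, [331.7, 295.8], [312, 280, 44, 30])]
side white [(327, [210.7, 117.5], [173, 100, 77, 36]), (162, [266.1, 122.3], [259, 109, 14, 28]), (485, [291.5, 145.8], [279, 132, 26, 27]), (94, [237.9, 158.4], [231, 154, 14, 10]), (458, [197.5, 170.4], [184, 158, 27, 25]), (61, [241.1, 172.3], [224, 168, 37, 9]), (281, [211.1, 202.7], [202, 192, 18, 23]), (311, [215.4, 233.2], [205, 222, 20, 24]), (333, [218.0, 260.8], [210, 250, 18, 23])]
side yellow [(657, [311.5, 104.5], [297, 86, 23, 56]), (546, [256.6, 214.4], [241, 173, 32, 81])]
side grey [(236, [165.4, 84.4], [154, 80, 25, 11]), (584, [232.3, 84.4], [205, 80, 61, 12]), (113, [211.2, 119.4], [173, 101, 77, 36]), (85, [247.8, 118.0], [239, 110, 19, 16]), (102, [179.0, 151.0], [170, 142, 18, 17]), (54, [237.8, 158.3], [231, 153, 15, 11]), (468, [240.1, 176.5], [218, 155, 43, 34]), (66, [214.6, 207.9], [210, 201, 10, 14]), (92, [218.5, 239.5], [212, 233, 13, 13])]
```

View pics/sidecrop.png

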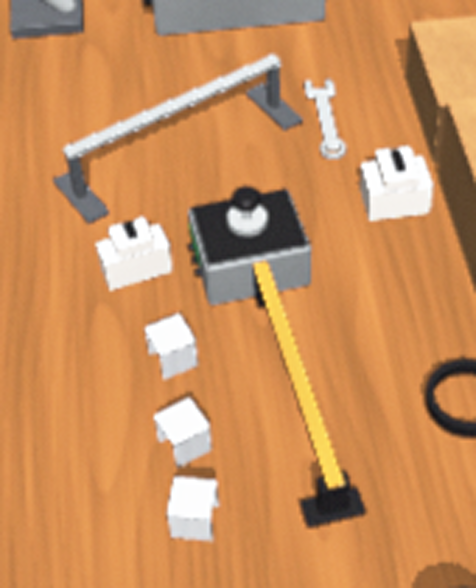

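View pics/scenecrop.png

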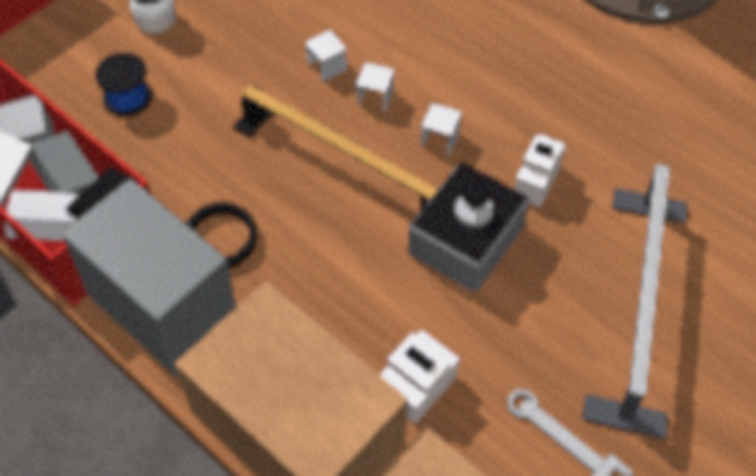

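The side crop shows the plunger's black head at full-image (238,149) above a white collar. The bar meets the box near (243,174) and ends near (270,253). Both views confirm three bridges, each with its crown visible.

Run:
```python
from h import *
D={n:np.load(f"pics/{n}0.npz") for n in("scene","side")}; T={n:D[n]["cam_to_world"] for n in D}
def t(a,b): p,e=tri([ray(D["scene"],T["scene"],a),ray(D["side"],T["side"],b)]);return p.round(4),round(e,4)
sc=lambda x,y:(130+x/2.8,140+y/2.8); sd=lambda x,y:(150+x/2.8,80+y/2.8)
print("plunger",t(sc(473,198),sd(246,193)), plane(D["side"],T["side"],sd(246,193),.111))
print("bar end",t(sc(250,92),sd(336,484)),"box end",t(sc(432,192),sd(262,266)))
print("rack ends",t(sc(661,168),sd(72,151)),t(sc(638,391),sd(275,61)))
for a,b in(((326,46),(172,332)),((376,77),(183,420)),((443,118),(194,493))): pass
for a,b in(((443,118),(169,332)),((376,77),(183,420)),((326,46),(194,492))): print("crown",t(sc(*a),sd(*b)))
```

```text
plunger (array([0.5622, 0.1158, 0.1033]), np.float64(0.0035)) [0.55868686 0.1104867  0.111     ]
bar end (array([ 0.5997, -0.2256,  0.0515]), np.float64(0.0015)) box end (array([0.5657, 0.0543, 0.0552]), np.float64(0.0018))
rack ends (array([0.3685, 0.2459, 0.0776]), np.float64(0.0015)) (array([0.6253, 0.3816, 0.073 ]), np.float64(0.0012))
crown (array([ 0.4595, -0.0136,  0.0431]), np.float64(0.0006))
crown (array([ 0.4642, -0.1254,  0.0414]), np.float64(0.0012))
crown (array([ 0.4687, -0.2111,  0.0444]), np.float64(0.0001))
```

Create go.py:
```python
import sys
from h import *
from cell import arm
# x y z yaw_deg(of tool y): turn first, then shift in the turned axes
x,y,z,yaw=map(float,sys.argv[1:5]); o=arm.observe(); M=R.from_rotvec(o["ee_rot"]).as_matrix()
cur=np.arctan2(M[1,1],M[0,1]); turn=-((np.radians(yaw)-cur+np.pi/2)%np.pi-np.pi/2)
if len(sys.argv)>5: turn=turn-np.sign(turn)*np.pi
M2=M@R.from_euler("z",turn).as_matrix(); d=M2.T@(np.array([x,y,z])-o["position"])
print("yaw",np.degrees(cur).round(1),"turn",turn.round(4),"d",d.round(4),"tilt",np.degrees(np.arccos(-M[2,2])).round(2),"j",o["joints"].round(2),"t",round(o["clock"],1))
```

```bash
python3 go.py 0.5 0.05 0.28 7
```

```text
yaw 64.2 turn 0.9977 d [-0.5362  0.1637 -0.0534] tilt 0.07 j [-1.22  0.44  0.02  1.57 -0.01  1.13 -0.08] t 0.1
```

Emit:
nudge_tcp(segments=[0,0,-0.05,0,1,0,0,0,0.145,1,0,0,0,0.145,1,0,0,0,0.145,1,0,0,0,0.145,1,0,0,0,0.145,1,0,0,0,0.145,1,0,0,0,0.128,1,0,0,0,0,1])

```text
clock: 1.05
position: [0.2721, 0.5624, 0.2764]
ee_rot: [2.084, 2.35, -0.001]
force: [-0.8, 0.9, -0.0]
width: 0.995
gripper_force: 0.0
```

Emit:
nudge_tcp(segments=[-0.04,0.01,0,0,0,-0.045,0.015,0,0,0,-0.045,0.015,0,0,0,-0.045,0.015,0,0,0,-0.045,0.015,0,0,0,-0.045,0.015,0,0,0,-0.045,0.015,0,0,0,-0.045,0.015,0,0,0,-0.045,0.015,0,0,0,-0.045,0.015,0,0,0])

```text
clock: 2.05
position: [0.4708, 0.1367, 0.2769]
ee_rot: [2.076, 2.358, 0.001]
force: [0.6, 1.2, 0.3]
width: 0.18
gripper_force: 0.0
```

Emit:
nudge_tcp(segments=[-0.045,0.015,0,0,0,-0.045,0.0,0,0,0,0,0,0,0,0])

```text
clock: 2.35
position: [0.4968, 0.0437, 0.2771]
ee_rot: [2.087, 2.345, -0.002]
force: [0.2, -0.1, 0.8]
width: 0.005
gripper_force: 0.0
```

```bash
python3 go.py 0.5 0.05 0.28 7
```

```text
yaw 6.7 turn -0.0057 d [ 0.0058  0.0039 -0.0029] tilt 0.15 j [-0.65  0.19  0.54  1.83 -0.1   1.15  0.04] t 2.4
```

Create snap.py:
```python
import sys
from h import *
from cell import arm
def snap(name):
    o=arm.observe(); d=arm.get_image("wrist"); T=cam(d,o)
    cv2.imwrite(f"pics/{name}.png",d["image"]); np.savez(f"pics/{name}.npz",T=T,**d); return d,T
if __name__=="__main__": snap(sys.argv[1])
```

```bash
python3 snap.py w1
```

```text
(no output)
```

Emit:
nudge_tcp(segments=[0,0.04,0,0,0,-0.045,0.03,0,0,0,-0.045,0,0,0,0,-0.045,0,0,0,0,0,0,0,0,0,0,0,0,0,0])

```text
clock: 3.0
position: [0.5794, -0.0713, 0.2764]
ee_rot: [-2.08, -2.353, 0.0]
force: [0.7, 0.5, -0.1]
width: 0.005
gripper_force: 0.0
```

```bash
python3 snap.py w2
```

```text
(no output)
```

View pics/w1.png

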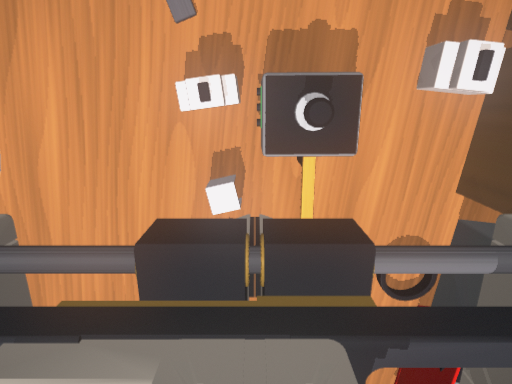

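View pics/w2.png

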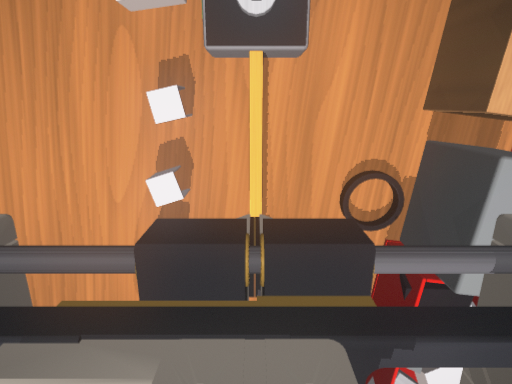

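w1 shows the plunger head at (319,112), the box top from (263,73) to (360,156), the bar below it at u=302–315, and the near bridge's crown at (223,195). w2 shows the bar vertical at u=250–263, with bridges at (166,104) and (165,188).

Create meas.py:
```python
from h import *
def load(n): d=np.load(f"pics/{n}.npz"); return d,(d["T"] if "T" in d else d["cam_to_world"])
def barline(n,z):
    d,T=load(n); H,S,V=hsv(d); m=(H>18)&(H<30)&(S>150)&(V>170); m[217:]=0
    b=max(blobs(m),key=lambda b:b[1]); ys,xs=np.nonzero(b[4])
    pts=np.array([plane(d,T,(xs[ys==y].mean(),y),z)[:2] for y in range(ys.min()+4,ys.max()-3)])
    w=np.median([np.ptp(plane(d,T,(xs[ys==y].max()+.5,y),z)[:2]-plane(d,T,(xs[ys==y].min()-.5,y),z)[:2]) for y in np.unique(ys)])
    vx,vy,x,y=cv2.fitLine(pts.astype(np.float32),cv2.DIST_L2,0,.01,.01).ravel(); s=np.sign(vy)
    wid=np.median([np.linalg.norm((plane(d,T,(xs[ys==y].max()+.5,y),z)-plane(d,T,(xs[ys==y].min()-.5,y),z))[:2]) for y in np.unique(ys)])
    return np.array([x,y]),np.array([vx,vy])*s,wid,pts
def crowns(n,z=.045,roi=None):
    # crown: brightest facet; returns px centre and world corners on plane z
    d,T=load(n); H,S,V=hsv(d); m=(S<45)&(V>200); m[216:]=0; out=[]
    for b in blobs(m,150):
        c=cv2.findContours(b[4].astype(np.uint8),cv2.RETR_EXTERNAL,cv2.CHAIN_APPROX_NONE)[0][0]
        (u,v),wh,a=r=cv2.minAreaRect(c); bp=cv2.boxPoints(r)
        q=np.array([plane(d,T,p,z)[:2] for p in bp]); e=q[1]-q[0]; f=q[2]-q[1]
        out.append(dict(px=(round(u,1),round(v,1)),p=q.mean(0).round(4),size=(round(np.linalg.norm(e),4),round(np.linalg.norm(f),4)),yaw=np.degrees(np.arctan2(e[1],e[0])).round(1)%90,fill=round(b[1]/(wh[0]*wh[1]+1e-9),2)))
    return out
```

Run:
```python
from meas import *
for n in("w1","w2"):
    c,v,w,p=barline(n,.06); print(n,"bar",c.round(4),v.round(4),"w",w.round(4),p[0].round(4),p[-1].round(4))
    for k in crowns(n): print(k)
d,T=load("w1"); H,S,V=hsv(d)
roi=d["image"][88:135,290:340].min(axis=2); 
print("head rays",plane(d,T,(319,112),.111).round(4)); s,Ts=load("side0")
print(tri([ray(d,T,(319,112)),ray(s,Ts,(237.9,149))]), "side",plane(s,Ts,(237.9,149),.111))
for uv in((263,73),(360,73),(357,156),(263,156)): print(plane(d,T,uv,.065).round(4))
cv2.imwrite("pics/w1c.png",cv2.convertScaleAbs(cv2.resize(d["image"][65:220,190:380],None,fx=4,fy=4,interpolation=cv2.INTER_CUBIC),alpha=1.8,beta=15)[:600])
```

```text
w1 bar [0.5707 0.0184] [-0.1256  0.9921] w 0.0146 [0.5667 0.052 ] [ 0.5754 -0.0161]
{'px': (445.6, 65.6), 'p': array([0.7154, 0.1844]), 'size': (np.float64(0.0565), np.float64(0.0242)), 'yaw': np.float64(6.299999999999997), 'fill': np.float64(0.71)}
{'px': (480.5, 67.0), 'p': array([0.7582, 0.1876]), 'size': (np.float64(0.0638), np.float64(0.0466)), 'yaw': np.float64(0.20000000000000284), 'fill': np.float64(0.67)}
{'px': (199.3, 92.5), 'p': array([0.4204, 0.1186]), 'size': (np.float64(0.0559), np.float64(0.0373)), 'yaw': np.float64(14.3), 'fill': np.float64(0.82)}
{'px': (229.7, 89.0), 'p': array([0.4576, 0.1271]), 'size': (np.float64(0.0164), np.float64(0.0356)), 'yaw': np.float64(14.0), 'fill': np.float64(1.0)}
{'px': (304.8, 116.5), 'p': array([0.5553, 0.1052]), 'size': (np.float64(0.02), np.float64(0.0447)), 'yaw': np.float64(33.7), 'fill': np.float64(0.44)}
{'px': (222.5, 198.1), 'p': array([ 0.4612, -0.015 ]), 'size': (np.float64(0.0402), np.float64(0.0397)), 'yaw': np.float64(19.6), 'fill': np.float64(0.97)}
w2 bar [ 0.5777 -0.0381] [-0.1212  0.9926] w 0.0151 [0.5667 0.0533] [ 0.5901 -0.138 ]
{'px': (255.5, 6.5), 'p': array([0.5595, 0.1069]), 'size': (np.float64(0.0403), np.float64(0.0134)), 'yaw': np.float64(7.1), 'fill': np.float64(0.76)}
{'px': (165.6, 104.2), 'p': array([ 0.4613, -0.0155]), 'size': (np.float64(0.0395), np.float64(0.04)), 'yaw': np.float64(20.2), 'fill': np.float64(0.97)}
{'px': (164.2, 189.1), 'p': array([ 0.4646, -0.1265]), 'size': (np.float64(0.0391), np.float64(0.0417)), 'yaw': np.float64(28.7), 'fill': np.float64(0.94)}
head rays [0.558  0.1133 0.111 ]
(array([0.55886068, 0.11330224, 0.10789573]), np.float64(0.00018282570917081526)) side [0.55877842 0.11016123 0.111     ]
[0.4957 0.1488 0.065 ]
[0.6074 0.162  0.065 ]
[0.624  0.0661 0.065 ]
[0.5078 0.0524 0.065 ]
```

View pics/w1c.png

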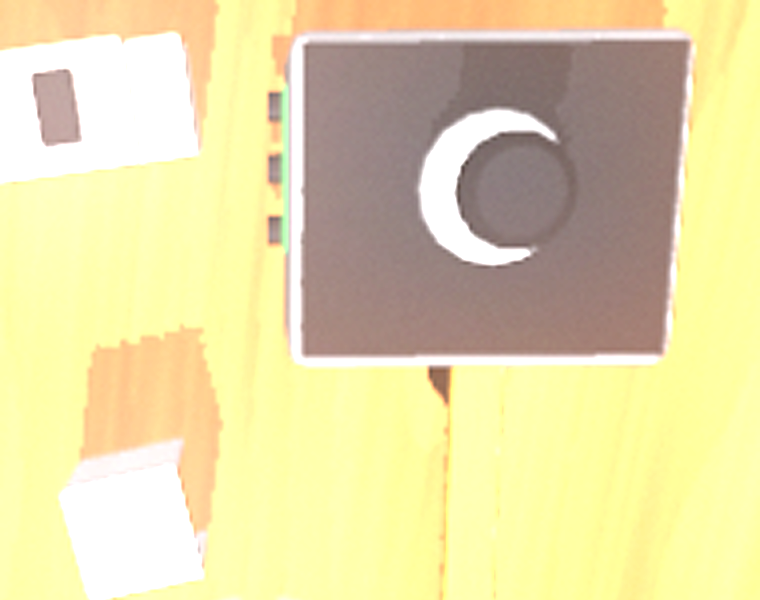

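The head is at (319,112.5), confirmed, and its measured height of 0.108 agrees with the stated 0.111. The bar heights and bridge crown heights also fit. Next I move over the plunger and zoom in on the bridges to find their channel direction.

```bash
python3 go.py 0.5583 0.1132 0.14 6.9
```

Run:
```python
from meas import *
rows=[]
for n,c in(("scene0",((247,159),(264,170),(288,184))),("side0",((218,261),(216,233),(211,203)))):
    d,T=load(n); rows.append(np.hstack([cv2.resize(d["image"][y-16:y+16,x-16:x+16],(260,260),interpolation=cv2.INTER_CUBIC) for x,y in c]))
cv2.imwrite("pics/mont.png",np.vstack(rows))
```

```text
yaw 7.2 turn 0.0045 d [0.184  0.0011 0.1366] tilt 0.07 j [-0.39  0.36  0.58  1.64 -0.21  1.21  0.36] t 3.0
```

View pics/mont.png

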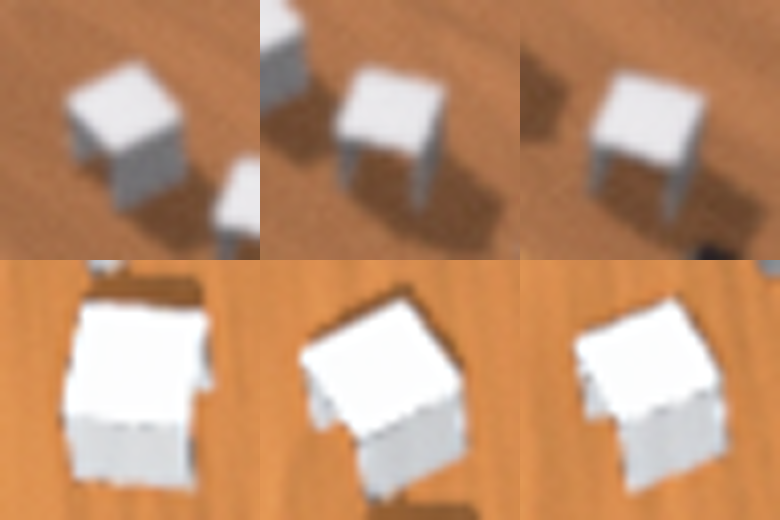

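Side view (bottom row, far to near): bridge A's solid leg faces −y with its opening on the right. B's and C's solid legs face lower right with openings at left and front. So the channel directions are about 0°, 29° and 20°, and the fingers must close at about 90°, 119° and 110°. Now I press the plunger.

Emit:
nudge_tcp(segments=[0.045,0,0,0,0,0.045,0,0,0,0,0.047,0,0.02,0,0,0.047,0,0.03,0,0,0,0,0.045,0,0,0,0,0.03,0,0,0,0.001,0.01,0,0,0,0,0,0,0,0,0,0,0,0])

```text
clock: 3.95
position: [0.5596, 0.1062, 0.1466]
ee_rot: [2.08, 2.353, 0.003]
force: [-0.1, -0.2, 0.7]
width: 0.011
gripper_force: 0.0
```

```bash
python3 go.py 0.5583 0.1132 0.111 6.9
```

```text
yaw 7.0 turn 0.0024 d [ 0.0071 -0.0005  0.0356] tilt 0.1 j [-0.63  0.45  0.48  1.84 -0.26  0.91  0.1 ] t 4.0
```

Emit:
nudge_tcp(segments=[0.007,0,0.02,0,0,0,0,0.014,0,0,0,0,0.004,0,0,0,0,0.004,0,0,0,0,0.004,0,0,0,0,0.002,0,0,0,0,0,0,0])

```text
clock: 4.65
position: [0.5583, 0.113, 0.0982]
ee_rot: [-2.082, -2.353, -0.002]
force: [-2.7, 2.9, 7.3]
width: 0.003
gripper_force: 3.9
```

Emit:
nudge_tcp(segments=[0,0,0.001,0,0,0,0,0,0,0])

```text
clock: 4.85
position: [0.5583, 0.113, 0.0974]
ee_rot: [-2.082, -2.353, -0.002]
force: [-2.4, 3.2, 8.9]
width: 0.004
gripper_force: 4.1
```

Emit:
nudge_tcp(segments=[0,0,0.001,0,0,0,0,0,0,0])

```text
clock: 5.05
position: [0.5584, 0.1131, 0.0972]
ee_rot: [-2.082, -2.352, -0.003]
force: [-5.7, 2.9, 16.5]
width: 0.003
gripper_force: 8.4
```

Emit:
nudge_tcp(segments=[0,0,0.001,0,0,0,0,0,0,0,0,0,0,0,0])

```text
clock: 5.35
position: [0.5585, 0.113, 0.097]
ee_rot: [-2.082, -2.352, -0.005]
force: [-9.1, 2.1, 26.9]
width: 0.007
gripper_force: 13.5
```

The plunger is down on its stop: TCP z is 0.097 and the force is rising to 27 N. Now I release it and go to look at the bridges.

Emit:
nudge_tcp(segments=[0,0,-0.01,0,0,0,0,-0.02,0,0,0,0,-0.04,0,0,0,0,-0.045,0,0,0,0,-0.04,0,0,0,0,0,0,0])

```text
clock: 5.95
position: [0.5611, 0.1119, 0.2553]
ee_rot: [2.08, 2.348, 0.013]
force: [0.3, -0.2, -0.3]
width: 0.0
gripper_force: 0.0
```

Emit:
nudge_tcp(segments=[0,0,0,0.145,0.65,0,0,0,0.145,0.65,0,0,0,0.145,0.65,0,0,0,0.145,0.65,0,0,0,0.145,0.65,0,0,0,0.145,0.65,0,0,0,0.145,0.65,0,0,0,0.145,0.65,0,0,0,0.145,0.65,0,0,0,0.03,0.65])

```text
clock: 6.95
position: [0.5578, 0.112, 0.249]
ee_rot: [3.092, 0.553, -0.001]
force: [0.0, 0.3, 0.0]
width: 0.649
gripper_force: 0.0
```

```bash
python3 go.py 0.37 -0.12 0.26 -70
```

```text
yaw -69.7 turn 0.0048 d [-0.2558  0.1538 -0.0108] tilt 0.04 j [-0.9   0.4   0.85  1.73 -0.33  1.16 -1.17] t 7.0
```

Emit:
nudge_tcp(segments=[-0.036,0.022,-0.01,0,0.65,-0.036,0.022,0,0,0.65,-0.036,0.022,0,0,0.65,-0.036,0.022,0,0,0.65,-0.036,0.022,0,0,0.65,-0.036,0.022,0,0,0.65,-0.036,0.022,0,0,0.65,0,0,0,0,0.65,0,0,0,0,0.65,0,0,0,0,0.65])

```text
clock: 7.95
position: [0.3764, -0.1194, 0.2594]
ee_rot: [3.091, 0.562, 0.001]
force: [0.2, 0.6, 1.0]
width: 0.651
gripper_force: 0.0
```

```bash
python3 snap.py w3; python3 -c "
from meas import *
for k in crowns('w3'): print(k)"; python3 go.py 0.4613 -0.0153 0.11 -70
```

```text
{'px': (68.9, 37.0), 'p': array([0.4367, 0.1282]), 'size': (np.float64(0.0565), np.float64(0.0454)), 'yaw': np.float64(7.5), 'fill': np.float64(0.58)}
{'px': (196.0, 64.0), 'p': array([ 0.4606, -0.0153]), 'size': (np.float64(0.0388), np.float64(0.039)), 'yaw': np.float64(20.700000000000003), 'fill': np.float64(1.02)}
{'px': (75.5, 73.5), 'p': array([0.4013, 0.1132]), 'size': (np.float64(0.0145), np.float64(0.0325)), 'yaw': np.float64(4.7), 'fill': np.float64(0.99)}
{'px': (286.3, 96.1), 'p': array([ 0.4644, -0.1267]), 'size': (np.float64(0.039), np.float64(0.0399)), 'yaw': np.float64(23.799999999999997), 'fill': np.float64(0.98)}
{'px': (353.9, 120.8), 'p': array([ 0.4668, -0.2144]), 'size': (np.float64(0.039), np.float64(0.0391)), 'yaw': np.float64(74.7), 'fill': np.float64(0.99)}
yaw -69.4 turn 0.011 d [ 0.1153 -0.0688  0.1493] tilt 0.04 j [-0.85 -0.06  1.01  2.09  0.06  1.09 -1.08] t 8.0
```

View pics/w3.png

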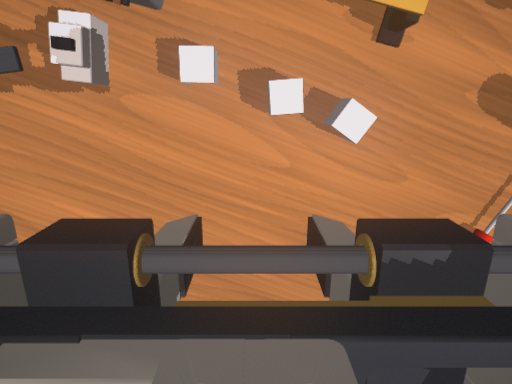

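w3 shows all three crowns at (196,64), (286,96) and (354,121), and they agree with the earlier views. Bridge C is aligned with the gripper, so I pick it first.

Emit:
nudge_tcp(segments=[0.04,-0.023,0.02,0,0.65,0.04,-0.023,0.03,0,0.65,0.036,-0.023,0.03,0,0.65,0,0,0.04,0,0.65,0,0,0.029,0,0.65,0,0,0,0,0.65,0,0,0,0,0.65])

```text
clock: 8.7
position: [0.4564, -0.0197, 0.1144]
ee_rot: [3.09, 0.559, -0.003]
force: [-0.7, -0.2, 0.8]
width: 0.649
gripper_force: 0.0
```

```bash
python3 go.py 0.461 -0.0153 0.011 -69.3
```

```text
yaw -69.5 turn -0.0031 d [ 0.006  -0.0026  0.1034] tilt 0.12 j [-0.74  0.4   0.87  2.15 -0.44  0.78 -0.79] t 8.7
```

Emit:
nudge_tcp(segments=[0.006,-0.003,0.01,0,0.65,0,0,0.04,0,0.65,0,0,0.035,0,0.65,0,0,0.018,0,0.65,0,0,0,0,0.65,0,0,0,0,0.3,0,0,0,0,0.3,0,0,0,0,0.3,0,0,0,0,0.3,0,0,0,0,0.3], grip_n=10)

```text
clock: 9.7
position: [0.462, -0.0145, 0.0125]
ee_rot: [-3.091, -0.559, -0.004]
force: [0.1, 0.2, 9.9]
width: 0.432
gripper_force: 10.0
```

```bash
python3 go.py 0.461 -0.0153 0.011 -69.3
```

```text
yaw -69.5 turn -0.0033 d [-0.0013  0.0004  0.0015] tilt 0.15 j [-0.56  0.57  0.65  2.21 -0.68  0.56 -0.6 ] t 9.7
```

Emit:
nudge_tcp(segments=[0,0,-0.01,0,0.3,0,0,-0.04,0,0.3,0,0,-0.045,0,0.3,0,0,-0.03,0,0.3,0,0,0,-0.14,0.3,0,0,0,-0.14,0.3,0,0,0,-0.14,0.3,0,0,0,-0.14,0.3,0,0,0,-0.14,0.3,0,0,0,-0.14,0.3])

```text
clock: 10.7
position: [0.4607, -0.0149, 0.1371]
ee_rot: [2.59, 1.778, 0.0]
force: [0.3, -0.9, -1.7]
width: 0.435
gripper_force: 10.0
```

Emit:
nudge_tcp(segments=[0,0,0,-0.14,0.3,0,0,0,-0.14,0.3,0,0,0,-0.14,0.3,0,0,0,-0.075,0.3,0,0,0,0,0.3])

```text
clock: 11.2
position: [0.4608, -0.015, 0.1371]
ee_rot: [2.081, 2.353, 0.001]
force: [0.1, 0.2, 0.4]
width: 0.434
gripper_force: 10.0
```

```bash
python3 go.py 0.5757 -0.0259 0.12 6.9
```

```text
yaw 7.0 turn 0.002 d [-0.0246  0.1128  0.0171] tilt 0.03 j [-0.52  0.3   0.55  2.1  -0.22  0.79  0.28] t 11.2
```

Emit:
nudge_tcp(segments=[-0.008,0.038,0,0,0.3,-0.008,0.038,0,0,0.3,-0.008,0.037,0,0,0.3,0,0,0.015,0,0.3,0,0,0,0,0.3,0,0,0,0,0.3])

```text
clock: 11.8
position: [0.5749, -0.0249, 0.1214]
ee_rot: [-2.083, -2.35, 0.002]
force: [0.1, -0.5, -0.7]
width: 0.436
gripper_force: 10.0
```

```bash
python3 go.py 0.5757 -0.0259 0.0315 6.9
```

```text
yaw 6.9 turn -0.0002 d [-0.001   0.0008  0.0899] tilt 0.1 j [-0.41  0.5   0.52  1.85 -0.31  0.88  0.37] t 11.8
```

Emit:
nudge_tcp(segments=[0,0.001,0.03,0,0.3,0,0,0.03,0,0.3,0,0,0.02,0,0.3,0,0,0.007,0,0.3,0,0,0.002,0,0.3,0,0,0,0,0.3,0,0,0,0,0.3])

```text
clock: 12.5
position: [0.5777, -0.0247, 0.0337]
ee_rot: [2.081, 2.352, 0.002]
force: [-0.0, 0.0, -1.3]
width: 0.439
gripper_force: 10.0
```

```bash
python3 go.py 0.5757 -0.0259 0.0305 6.9
```

```text
yaw 7.0 turn 0.0014 d [-0.001  -0.0022  0.0032] tilt 0.11 j [-0.36  0.62  0.44  1.91 -0.4   0.7   0.44] t 12.5
```

Emit:
nudge_tcp(segments=[0,-0.002,0.001,0,0.3,0,0,0.001,0,0.3,0,0,0.001,0,0.3,0,0,0,0,0.3])

```text
clock: 12.9
position: [0.5751, -0.025, 0.0301]
ee_rot: [2.082, 2.352, 0.001]
force: [-2.7, 0.9, 7.9]
width: 0.434
gripper_force: 10.0
```

Emit:
nudge_tcp(segments=[0,0,0,0,0.65,0,0,0,0,0.65,0,0,0,0,0.65,0,0,-0.03,0,0.65,0,0,-0.045,0,0.65,0,0,-0.045,0,0.65,0,0,-0.04,0,0.65,0,0,-0.02,0,0.65,0,0,0,0,0.65])

```text
clock: 13.8
position: [0.5768, -0.0252, 0.2126]
ee_rot: [2.079, 2.35, 0.007]
force: [0.3, -0.7, 0.1]
width: 0.653
gripper_force: 0.0
```

```bash
python3 go.py 0.37 -0.17 0.26 -65
```

```text
yaw 7.0 turn 1.2564 d [-0.2484  0.044  -0.0487] tilt 0.33 j [-0.46  0.4   0.57  1.75 -0.24  1.06  0.32] t 13.8
```

Seated, with about 8 N of contact. Next I go back for B and look at it again.

Emit:
nudge_tcp(segments=[0,0,-0.04,0.14,0.65,0,0,0,0.14,0.65,0,0,0,0.14,0.65,0,0,0,0.14,0.65,0,0,0,0.14,0.65,0,0,0,0.14,0.65,0,0,0,0.14,0.65,0,0,0,0.14,0.65,0,0,0,0.137,0.65,0,0,0,0,0.65])

```text
clock: 14.8
position: [0.5745, -0.0247, 0.2481]
ee_rot: [3.068, 0.676, -0.003]
force: [-0.8, -0.2, -0.9]
width: 0.65
gripper_force: 0.0
```

Emit:
nudge_tcp(segments=[-0.041,0.007,0,0,0.65,-0.041,0.007,0,0,0.65,-0.041,0.007,0,0,0.65,-0.041,0.007,0,0,0.65,-0.041,0.008,0,0,0.65,-0.041,0.008,0,0,0.65,0,0,0,0,0.65,0,0,0,0,0.65,0,0,0,0,0.65])

```text
clock: 15.7
position: [0.3712, -0.1681, 0.2494]
ee_rot: [3.066, 0.684, 0.001]
force: [0.2, 0.2, 0.1]
width: 0.649
gripper_force: 0.0
```

```bash
python3 snap.py w4; python3 -c "
from meas import *
for k in crowns('w4'): print(k)"; python3 go.py 0.4645 -0.1267 0.11 -66
```

```text
{'px': (23.0, 10.0), 'p': array([0.4179, 0.1298]), 'size': (np.float64(0.0364), np.float64(0.0196)), 'yaw': np.float64(25.200000000000003), 'fill': np.float64(0.59)}
{'px': (36.0, 33.5), 'p': array([0.4011, 0.1112]), 'size': (np.float64(0.0162), np.float64(0.0347)), 'yaw': np.float64(3.5), 'fill': np.float64(0.75)}
{'px': (256.0, 76.0), 'p': array([ 0.4639, -0.1266]), 'size': (np.float64(0.0381), np.float64(0.0387)), 'yaw': np.float64(25.200000000000003), 'fill': np.float64(1.04)}
{'px': (325.1, 107.4), 'p': array([ 0.467 , -0.2144]), 'size': (np.float64(0.039), np.float64(0.039)), 'yaw': np.float64(74.4), 'fill': np.float64(0.99)}
yaw -64.9 turn 0.0197 d [0.102  0.     0.1393] tilt 0.05 j [-0.72  0.01  1.07  2.08 -0.01  1.06 -0.79] t 15.8
```

Emit:
nudge_tcp(segments=[0.035,0,0.03,0,0.65,0.035,0,0.03,0,0.65,0.034,0,0.03,0,0.65,0,0,0.04,0,0.65,0,0,0.01,0,0.65,0,0,0,0,0.65,0,0,0,0,0.65])

```text
clock: 16.45
position: [0.4638, -0.1256, 0.1117]
ee_rot: [-3.067, -0.678, -0.001]
force: [0.7, -0.7, 0.3]
width: 0.649
gripper_force: 0.0
```

```bash
python3 go.py 0.4642 -0.1266 0.011 -65
```

```text
yaw -65.1 turn -0.0011 d [-1.000e-04  1.000e-03  1.007e-01] tilt 0.03 j [-0.51  0.46  0.9   2.1  -0.5   0.81 -0.43] t 16.4
```

Emit:
nudge_tcp(segments=[0,0.001,0.03,0,0.65,0,0,0.04,0,0.65,0,0,0.03,0,0.65,0,0,0,0,0.65,0,0,0,0,0.3,0,0,0,0,0.3,0,0,0,0,0.3,0,0,0,0,0.3,0,0,0,0,0.3], grip_n=10)

```text
clock: 17.35
position: [0.4653, -0.126, 0.0123]
ee_rot: [-3.067, -0.68, -0.005]
force: [-1.2, 1.8, 13.7]
width: 0.436
gripper_force: 10.0
```

```bash
python3 go.py 0.4642 -0.1266 0.011 -65
```

```text
yaw -65.0 turn -0.0003 d [-0.0013  0.0001  0.0013] tilt 0.17 j [-0.35  0.61  0.7   2.17 -0.71  0.6  -0.26] t 17.4
```

Emit:
nudge_tcp(segments=[0,0,-0.01,0,0.3,0,0,-0.04,0,0.3,0,0,-0.045,0,0.3,0,0,-0.03,0,0.3,0,0,0,-0.14,0.3,0,0,0,-0.14,0.3,0,0,0,-0.14,0.3,0,0,0,-0.14,0.3,0,0,0,-0.14,0.3,0,0,0,-0.14,0.3])

```text
clock: 18.35
position: [0.4638, -0.1261, 0.1366]
ee_rot: [-2.519, -1.878, -0.001]
force: [0.5, -0.4, -0.5]
width: 0.438
gripper_force: 10.0
```

Emit:
nudge_tcp(segments=[0,0,0,-0.14,0.3,0,0,0,-0.14,0.3,0,0,0,-0.136,0.3,0,0,0,0,0.3])

```text
clock: 18.75
position: [0.4639, -0.1262, 0.1365]
ee_rot: [2.081, 2.353, 0.001]
force: [-0.3, 0.0, 0.4]
width: 0.433
gripper_force: 10.0
```

```bash
python3 go.py 0.583 -0.0855 0.125 6.9
```

```text
yaw 7.0 turn 0.0024 d [0.0261 0.1232 0.0116] tilt 0.04 j [-0.31  0.34  0.59  2.06 -0.26  0.81  0.56] t 18.8
```

Emit:
nudge_tcp(segments=[0.008,0.041,0,0,0.3,0.009,0.041,0,0,0.3,0.009,0.041,0,0,0.3,0,0,0.01,0,0.3,0,0,0,0,0.3,0,0,0,0,0.3])

```text
clock: 19.35
position: [0.5816, -0.0859, 0.1256]
ee_rot: [-2.086, -2.348, 0.002]
force: [-0.6, -0.6, -0.6]
width: 0.434
gripper_force: 10.0
```

```bash
python3 go.py 0.583 -0.0855 0.034 6.9
```

```text
yaw 6.8 turn -0.0023 d [0.0003 0.0016 0.0916] tilt 0.1 j [-0.33  0.52  0.55  1.82 -0.34  0.9   0.49] t 19.4
```

Emit:
nudge_tcp(segments=[0,0,0.03,0,0.3,0,0,0.03,0,0.3,0,0,0.025,0,0.3,0,0,0.006,0,0.3,0,0,0,0,0.3,0,0,0,0,0.3])

```text
clock: 19.95
position: [0.5834, -0.0858, 0.0361]
ee_rot: [2.084, 2.35, 0.002]
force: [0.0, 0.5, 0.0]
width: 0.435
gripper_force: 10.0
```

```bash
python3 go.py 0.583 -0.0855 0.0305 6.9
```

```text
yaw 6.9 turn -0.0005 d [ 0.0003 -0.0004  0.0056] tilt 0.08 j [-0.27  0.63  0.48  1.88 -0.42  0.73  0.57] t 19.9
```

Emit:
nudge_tcp(segments=[0,0,0.003,0,0.3,0,0,0.002,0,0.3,0,0,0.001,0,0.3,0,0,0,0,0.3])

```text
clock: 20.35
position: [0.5835, -0.0853, 0.0298]
ee_rot: [2.083, 2.351, 0.002]
force: [-2.1, 1.2, 9.0]
width: 0.433
gripper_force: 10.0
```

Emit:
nudge_tcp(segments=[0,0,0,0,0.65,0,0,0,0,0.65,0,0,0,0,0.65,0,0,-0.03,0,0.65,0,0,-0.045,0,0.65,0,0,-0.045,0,0.65,0,0,-0.045,0,0.65,0,0,-0.045,0,0.65,0,0,0,0,0.65])

```text
clock: 21.25
position: [0.586, -0.0864, 0.2448]
ee_rot: [2.079, 2.346, 0.01]
force: [-0.2, -0.1, 0.4]
width: 0.651
gripper_force: 0.0
```

```bash
python3 go.py 0.37 -0.2 0.25 -105.5
```

```text
yaw 6.9 turn -1.1796 d [ 0.1777 -0.1672 -0.0073] tilt 0.55 j [-0.38  0.4   0.62  1.68 -0.25  1.14  0.43] t 21.2
```

Emit:
nudge_tcp(segments=[0,0,0,-0.14,0.65,0,0,0,-0.14,0.65,0,0,0,-0.14,0.65,0,0,0,-0.14,0.65,0,0,0,-0.14,0.65,0,0,0,-0.14,0.65,0,0,0,-0.14,0.65,0,0,0,-0.14,0.65,0,0,0,-0.06,0.65,0,0,0,0,0.65])

```text
clock: 22.25
position: [0.5827, -0.0854, 0.2381]
ee_rot: [-0.421, -3.112, -0.001]
force: [-0.7, -0.8, 0.3]
width: 0.655
gripper_force: 0.0
```

Emit:
nudge_tcp(segments=[-0.01,-0.045,0,0,0.65,-0.01,-0.045,0,0,0.65,-0.01,-0.045,0,0,0.65,0,0,0,0,0.65,0,0,0,0,0.65,0,0,0,0,0.65])

```text
clock: 22.85
position: [0.5761, -0.222, 0.2381]
ee_rot: [-0.422, -3.112, -0.002]
force: [-0.3, 0.8, 0.3]
width: 0.651
gripper_force: 0.0
```

```bash
python3 snap.py w5; python3 -c "
from meas import *
for k in crowns('w5'): print(k)"; python3 go.py 0.467 -0.2144 0.11 74.5
```

```text
{'px': (233.0, 68.0), 'p': array([ 0.4668, -0.215 ]), 'size': (np.float64(0.0388), np.float64(0.039)), 'yaw': np.float64(74.6), 'fill': np.float64(1.02)}
{'px': (370.1, 143.8), 'p': array([ 0.589, -0.084]), 'size': (np.float64(0.0356), np.float64(0.0417)), 'yaw': np.float64(6.799999999999997), 'fill': np.float64(0.64)}
yaw 74.6 turn 0.0021 d [ 0.1071 -0.0224  0.1283] tilt 0.09 j [ 0.02  0.42  0.37  1.6  -0.17  1.15  1.74] t 22.9
```

View pics/w5.png

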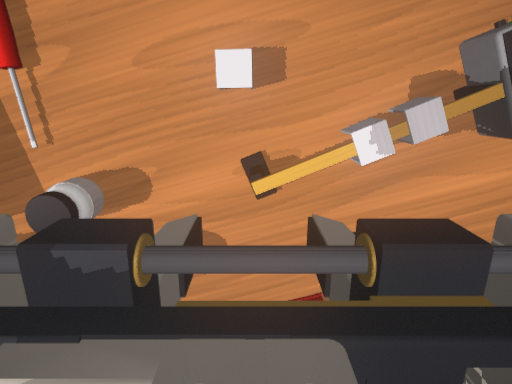

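w5 shows two bridges sitting astride the bar at (372,142) and (425,118), and the third on the table at (233,68), square to the gripper.

Emit:
nudge_tcp(segments=[0.036,-0.007,0.03,0,0.65,0.036,-0.007,0.03,0,0.65,0.035,-0.008,0.03,0,0.65,0,0,0.035,0,0.65,0,0,0,0,0.65,0,0,0,0,0.65])

```text
clock: 23.5
position: [0.4678, -0.2152, 0.1142]
ee_rot: [-0.42, -3.113, -0.001]
force: [-0.2, -0.1, 0.9]
width: 0.649
gripper_force: 0.0
```

```bash
python3 go.py 0.467 -0.2148 0.012 74.6
```

```text
yaw 74.6 turn 0.0006 d [9.000e-04 1.000e-04 1.022e-01] tilt 0.04 j [ 0.07  0.4   0.35  1.99 -0.19  0.78  1.82] t 23.5
```

Emit:
nudge_tcp(segments=[0.001,0,0.03,0,0.65,0,0,0.04,0,0.65,0,0,0.032,0,0.65,0,0,0,0,0.65,0,0,0,0,0.3,0,0,0,0,0.3,0,0,0,0,0.3,0,0,0,0,0.3,0,0,0,0,0.3], grip_n=10)

```text
clock: 24.4
position: [0.4675, -0.2161, 0.0134]
ee_rot: [0.422, 3.11, 0.0]
force: [0.2, 1.1, 9.6]
width: 0.437
gripper_force: 10.0
```

```bash
python3 go.py 0.467 -0.2148 0.012 74.6
```

```text
yaw 74.6 turn -0.0008 d [0.0008 0.0012 0.0014] tilt 0.19 j [ 0.13  0.56  0.27  2.07 -0.28  0.55  1.9 ] t 24.4
```

Emit:
nudge_tcp(segments=[0,0,-0.01,0,0.3,0,0,-0.04,0,0.3,0,0,-0.045,0,0.3,0,0,-0.03,0,0.3,0,0,0,0.14,0.3,0,0,0,0.14,0.3,0,0,0,0.14,0.3,0,0,0,0.14,0.3,0,0,0,0.14,0.3,0,0,0,0.14,0.3])

```text
clock: 25.4
position: [0.4659, -0.2157, 0.1377]
ee_rot: [1.663, 2.665, 0.002]
force: [0.5, 0.3, -1.3]
width: 0.434
gripper_force: 10.0
```

Emit:
nudge_tcp(segments=[0,0,0,0.14,0.3,0,0,0,0.14,0.3,0,0,0,0.06,0.3,0,0,0,0,0.3])

```text
clock: 25.8
position: [0.4659, -0.2155, 0.1374]
ee_rot: [-2.084, -2.351, -0.001]
force: [0.1, -0.4, -0.5]
width: 0.436
gripper_force: 10.0
```

```bash
python3 go.py 0.5903 -0.1451 0.125 6.9
```

```text
yaw 6.9 turn -0.0 d [0.055  0.1319 0.0125] tilt 0.05 j [-0.18  0.41  0.68  1.99 -0.34  0.86  0.81] t 25.8
```

Emit:
nudge_tcp(segments=[0.014,0.034,0,0,0.3,0.014,0.033,0,0,0.3,0.014,0.033,0,0,0.3,0.014,0.033,0.005,0,0.3,0,0,0.01,0,0.3,0,0,0,0,0.3,0,0,0,0,0.3])

```text
clock: 26.5
position: [0.5901, -0.145, 0.1219]
ee_rot: [-2.083, -2.351, 0.001]
force: [-0.9, -0.1, -0.2]
width: 0.436
gripper_force: 10.0
```

```bash
python3 go.py 0.5903 -0.1451 0.034 6.9
```

```text
yaw 6.9 turn 0.0004 d [-0.0002  0.0003  0.0879] tilt 0.07 j [-0.27  0.57  0.63  1.77 -0.41  0.93  0.65] t 26.5
```

Emit:
nudge_tcp(segments=[0,0,0.03,0,0.3,0,0,0.03,0,0.3,0,0,0.025,0,0.3,0,0,0.003,0,0.3,0,0,0,0,0.3,0,0,0.002,0,0.3,0,0,0.001,0,0.3,0,0,0,0,0.3])

```text
clock: 27.3
position: [0.5918, -0.1443, 0.0316]
ee_rot: [2.082, 2.351, 0.002]
force: [-0.3, 0.5, 2.5]
width: 0.435
gripper_force: 10.0
```

```bash
python3 go.py 0.5903 -0.1451 0.0305 6.9
```

```text
yaw 6.9 turn 0.0007 d [-0.0006 -0.0016  0.0011] tilt 0.08 j [-0.21  0.68  0.55  1.84 -0.5   0.76  0.72] t 27.3
```

Emit:
nudge_tcp(segments=[0,0,0.001,0,0.3,0,0,0,0,0.65,0,0,0,0,0.65,0,0,0,0,0.65,0,0,-0.03,0,0.65,0,0,-0.045,0,0.65,0,0,-0.045,0,0.65,0,0,-0.03,0,0,0,0,0,0,0])

```text
clock: 28.2
position: [0.5935, -0.1453, 0.1841]
ee_rot: [2.079, 2.347, 0.007]
force: [-0.8, -0.6, -1.2]
width: 0.522
gripper_force: 0.0
```

```bash
python3 snap.py w6
```

Emit:
nudge_tcp(segments=[0.045,0,0,0,0,0.045,0,0,0,0,0.045,0,0,0,0,0.045,0,0,0,0,0.045,0,0,0,0,0.034,0,0,0,0,0,0,0,0,0,0,0,0,0,0,0,0,0,0,0])

```text
clock: 29.15
position: [0.5596, 0.1115, 0.1791]
ee_rot: [-2.084, -2.35, 0.002]
force: [0.5, -0.1, -0.5]
width: 0.008
gripper_force: 0.0
```

```bash
python3 go.py 0.5583 0.1132 0.114 6.9;python3 -c "
from meas import *
for k in crowns('w6',.063): print(k)"
```

```text
yaw 6.8 turn -0.0009 d [ 0.0019 -0.001   0.0651] tilt 0.07 j [-0.77  0.44  0.67  1.81 -0.32  1.    0.15] t 29.1
{'px': (249.0, 44.0), 'p': array([ 0.5763, -0.027 ]), 'size': (np.float64(0.0385), np.float64(0.0393)), 'yaw': np.float64(7.1), 'fill': np.float64(1.0)}
{'px': (250.5, 116.0), 'p': array([ 0.5846, -0.0864]), 'size': (np.float64(0.0389), np.float64(0.0383)), 'yaw': np.float64(5.700000000000003), 'fill': np.float64(1.04)}
{'px': (251.5, 176.0), 'p': array([ 0.5922, -0.1418]), 'size': (np.float64(0.0385), np.float64(0.0393)), 'yaw': np.float64(6.9), 'fill': np.float64(1.01)}
```

View pics/w6.png

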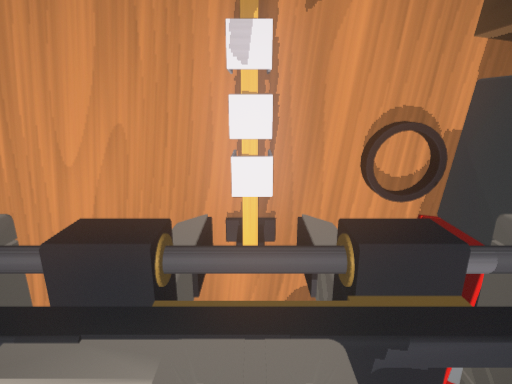

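w6 shows all three bridges astride the bar at (249,44), (250,116) and (251,176), within 1–2 mm of the bar's line. Now the second press.

Emit:
nudge_tcp(segments=[0.002,0,0.04,0,0,0,-0.001,0.023,0,0,0,0,0.004,0,0,0,0,0.005,0,0,0,0,0.004,0,0,0,0,0.004,0,0,0,0,0.003,0,0,0,0,0,0,0])

```text
clock: 29.95
position: [0.5593, 0.1138, 0.0977]
ee_rot: [2.084, 2.35, 0.001]
force: [-3.3, -3.2, 7.9]
width: 0.005
gripper_force: 4.0
```

Emit:
nudge_tcp(segments=[0,0,0.001,0,0,0,0,0,0,0])

```text
clock: 30.15
position: [0.5593, 0.1138, 0.0973]
ee_rot: [2.084, 2.35, 0.002]
force: [-5.3, -3.9, 10.4]
width: 0.005
gripper_force: 5.1
```

Emit:
nudge_tcp(segments=[0,0,0.001,0,0,0,0,0,0,0,0,0,0,0,0,0,0,0,0,0,0,0,0,0,0,0,0,0,0,0,0,0,0,0,0,0,0,0,0,0,0,0,0,0,0,0,0,0,0,0])

```text
clock: 31.15
position: [0.5594, 0.1138, 0.0971]
ee_rot: [2.084, 2.35, 0.003]
force: [-8.0, -3.2, 20.9]
width: 0.005
gripper_force: 10.4
```

Emit:
nudge_tcp(segments=[0,0,0,0,0,0,0,0,0,0,0,0,0,0,0])

```text
clock: 31.45
position: [0.5595, 0.1138, 0.0972]
ee_rot: [2.084, 2.35, 0.003]
force: [-8.1, -3.5, 21.0]
width: 0.002
gripper_force: 10.4
```

Run:
```python
from h import *
from cell import arm
for n in("scene","side"):
    d=arm.get_image(n); np.savez(f"pics/{n}1.npz",**d)
    H,S,V=hsv(d); r=np.zeros(H.shape,bool)
    x0,y0,x1,y1=(210,130,320,225) if n=="scene" else (190,170,300,280); r[y0:y1,x0:x1]=1
    print(n,[(int(b[1]),b[2].tolist()) for b in blobs((S<40)&(V>170)&r,25)])
```

```text
scene [(103, [236.3, 182.2]), (107, [249.2, 189.0]), (115, [263.8, 196.7]), (40, [317.6, 199.8])]
side [(214, [198.9, 174.8]), (58, [239.1, 172.8]), (569, [255.7, 211.0])]
```

The second press was held on the stop for about 1.5 s, with all three bridges still on the bar in the scene view. I release it and go to measure the rack from two wrist positions.

Emit:
nudge_tcp(segments=[0,0,-0.01,0,0,0,0,-0.02,0,0,0,0,-0.045,0,0,0,0,-0.045,0,0,0,0,-0.045,0,0,0,0,0,0.14,0.65,0,0,0,0.14,0.65,0,0,0,0.14,0.65,0,0,0,0.14,0.65,0,0,0,0.14,0.65])

```text
clock: 32.55
position: [0.5593, 0.1147, 0.2608]
ee_rot: [-2.767, -1.487, -0.004]
force: [0.6, 0.4, 1.0]
width: 0.394
gripper_force: 0.0
```

Emit:
nudge_tcp(segments=[0,0,0,0.14,0.65,0,0,0,0.14,0.65,0,0,0,0.14,0.65,0,0,0,0.08,0.65,0,0,0,0,0.65])

```text
clock: 33.05
position: [0.5592, 0.1148, 0.2604]
ee_rot: [-3.047, -0.763, -0.002]
force: [0.1, 0.1, -0.5]
width: 0.652
gripper_force: 0.0
```

```bash
python3 go.py 0.40 0.23 0.27 -62.2
```

```text
yaw -61.9 turn 0.0055 d [-0.0871 -0.1761 -0.0097] tilt 0.08 j [-1.    0.45  1.03  1.71 -0.41  1.21 -0.94] t 33.0
```

Emit:
nudge_tcp(segments=[-0.02,-0.035,0,0,0.65,-0.02,-0.035,0,0,0.65,-0.02,-0.036,0,0,0.65,0,0,0,0,0.65,0,0,0,0,0.65,0,0,0,0,0.65])

```text
clock: 33.65
position: [0.4567, 0.1793, 0.2604]
ee_rot: [-3.046, -0.765, -0.002]
force: [0.6, -1.3, 0.4]
width: 0.649
gripper_force: 0.0
```

```bash
python3 snap.py r1
```

Emit:
nudge_tcp(segments=[-0.027,-0.035,0,0,0.65,0,-0.035,0,0,0.65,0,-0.045,0,0,0.65,0,0,0,0,0.65,0,0,0,0,0.65,0,0,0,0,0.65])

```text
clock: 34.3
position: [0.3824, 0.2656, 0.2602]
ee_rot: [3.048, 0.76, 0.001]
force: [0.5, 0.1, 0.4]
width: 0.647
gripper_force: 0.0
```

```bash
python3 snap.py r2; python3 -c "
from h import *
a,b=[cv2.imread(f'pics/r{i}.png')[:225] for i in (1,2)]
cv2.imwrite('pics/r12.png',np.vstack([a,b]))"
```

```text
(no output)
```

View pics/r12.png

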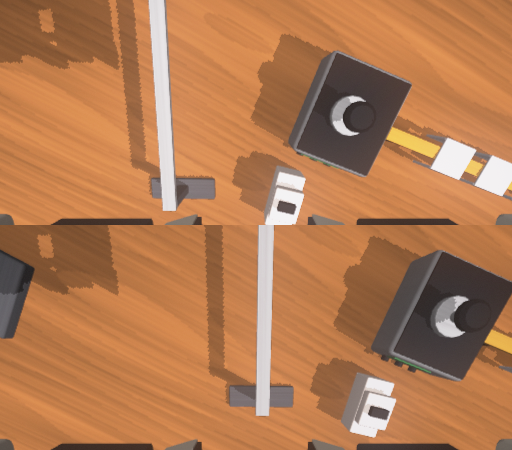

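The rack bar runs from (156,0) to (169,210) in r1 and from (266,0) to (263,190) in r2, with the near end and post visible in both. The plunger is up.

Run:
```python
from meas import *
L=[]
for n,x0,x1,ymax in(("r1",140,190,215),("r2",245,285,195)):
    d,T=load(n); H,S,V=hsv(d); m=(S<40)&(V>165); m[:,:x0]=0; m[:,x1:]=0; m[ymax:]=0
    b=max(blobs(m),key=lambda b:b[1]); ys,xs=np.nonzero(b[4]); r=[y for y in range(4,ys.max()-3)]
    uv=np.array([(xs[ys==y].mean(),y) for y in r if (ys==y).any()])
    pl=[plane(d,T,p,.08)[:2] for p in uv]; vx,vy,x,y=cv2.fitLine(np.float32(pl),2,0,.01,.01).ravel()
    wd=[np.linalg.norm(plane(d,T,(xs[ys==q].max()+.5,q),.08)-plane(d,T,(xs[ys==q].min()-.5,q),.08)) for q in r]
    end=plane(d,T,(uv[-1][0],ys.max()+.5),.08); print(n,ys.max(),"w",np.median(wd).round(4),"dir",np.degrees(np.arctan2(vy,vx)).round(2)%180,"pt",round(x,4),round(y,4),"end",end.round(4))
    o,v1=ray(d,T,uv[0]);_,v2=ray(d,T,uv[-1]); nn=np.cross(v1,v2); nn/=np.linalg.norm(nn); L.append((o,nn))
    X=np.array([.45,.5,.55]); print([ (float(q),round(y+(q-x)*vy/vx,4)) for q in X])
# 3D line = intersection of the two view planes
dr=np.cross(L[0][1],L[1][1]); dr/=np.linalg.norm(dr); A=np.array([L[0][1],L[1][1],[1,0,0]]); 
for q in(.4,.5,.6): print("3D",np.linalg.solve(A,[L[0][1]@L[0][0],L[1][1]@L[1][0],q]).round(4))
```

```text
r1 210 w 0.0156 dir 27.38 pt 0.4685 0.2993 end [0.363  0.2449 0.08  ]
[(0.45, np.float64(0.2897)), (0.5, np.float64(0.3156)), (0.55, np.float64(0.3415))]
r2 190 w 0.0154 dir 27.41 pt 0.4561 0.2932 end [0.3629 0.245  0.08  ]
[(0.45, np.float64(0.29)), (0.5, np.float64(0.3159)), (0.55, np.float64(0.3419))]
3D [0.4    0.2643 0.0785]
3D [0.5    0.316  0.0793]
3D [0.6    0.3678 0.0801]
```

Both views agree on the rack bar: direction 27.4°, height 0.0785–0.080, line through (0.50, 0.3158). Next I fetch bridge C.

Emit:
nudge_tcp(segments=[0,0,0,-0.145,0.65,0,0,0,-0.145,0.65,0,0,0,-0.145,0.65,0,0,0,-0.145,0.65,0,0,0,-0.145,0.65,0,0,0,-0.145,0.65,0,0,0,-0.145,0.65,0,0,0,-0.145,0.65,0,0,0,-0.046,0.65,0,0,0,0,0.65])

```text
clock: 35.35
position: [0.382, 0.2657, 0.2602]
ee_rot: [-2.079, -2.355, -0.001]
force: [0.2, -0.1, -1.3]
width: 0.649
gripper_force: 0.0
```

```bash
python3 go.py 0.576 -0.0262 0.11 6.9
```

```text
yaw 7.1 turn 0.004 d [-0.3132  0.1575  0.1501] tilt 0.04 j [-1.49  0.16  0.9   1.94 -0.14  1.1  -0.41] t 35.4
```

Emit:
nudge_tcp(segments=[-0.04,0.02,0,0,0.65,-0.04,0.02,0,0,0.65,-0.04,0.02,0,0,0.65,-0.04,0.02,0,0,0.65,-0.04,0.02,0,0,0.65,-0.04,0.02,0,0,0.65,-0.04,0.02,0,0,0.65,-0.033,0.0175,0,0.004,0.65,0,0,0,0,0.65,0,0,0,0,0.65])

```text
clock: 36.35
position: [0.5769, -0.0257, 0.2598]
ee_rot: [2.087, 2.348, -0.001]
force: [-0.8, -0.5, -0.6]
width: 0.648
gripper_force: 0.0
```

Emit:
nudge_tcp(segments=[0,0,0.045,0,0.65,0,0,0.045,0,0.65,0,0,0.04,0,0.65,0,0,0.01,0,0.65,0,0,0,0,0.65,0,0,0,0,0.65])

```text
clock: 36.95
position: [0.5779, -0.0233, 0.1217]
ee_rot: [2.08, 2.353, 0.003]
force: [0.3, -0.1, -0.4]
width: 0.652
gripper_force: 0.0
```

```bash
python3 go.py 0.576 -0.0262 0.031 6.9
```

```text
yaw 7.0 turn 0.0026 d [-0.0027 -0.0024  0.0907] tilt 0.13 j [-0.6   0.57  0.82  1.86 -0.52  0.93  0.57] t 37.0
```

Emit:
nudge_tcp(segments=[-0.003,-0.0025,0.03,0,0.65,0,0,0.035,0,0.65,0,0,0.024,0,0.65,0,0,0,0,0.65,0,0,0,0,0.3,0,0,0,0,0.3,0,0,0,0,0.3,0,0,0,0,0.3,0,0,0,0,0.3], grip_n=10)

```text
clock: 37.85
position: [0.576, -0.0266, 0.0326]
ee_rot: [2.08, 2.353, 0.004]
force: [-0.8, 0.7, 8.3]
width: 0.437
gripper_force: 10.0
```

```bash
python3 go.py 0.576 -0.0262 0.031 6.9
```

```text
yaw 7.0 turn 0.0026 d [0.0004 0.0001 0.0016] tilt 0.17 j [-0.52  0.68  0.71  1.93 -0.64  0.76  0.68] t 37.9
```

Emit:
nudge_tcp(segments=[0,0,-0.01,0,0.3,0,0,-0.04,0,0.3,0,0,-0.045,0,0.3,0,0,-0.045,0,0.3,0,0,-0.02,0,0.3,0,0,0,0.14,0.3,0,0,0,0.14,0.3,0,0,0,0.14,0.3,0,0,0,0.14,0.3,0,0,0,0.14,0.3])

```text
clock: 38.85
position: [0.5745, -0.0266, 0.1919]
ee_rot: [-2.766, -1.489, -0.001]
force: [0.4, -0.3, -1.3]
width: 0.437
gripper_force: 10.0
```

Emit:
nudge_tcp(segments=[0,0,0,0.14,0.3,0,0,0,0.14,0.3,0,0,0,0.14,0.3,0,0,0,0.095,0.3,0,0,0,0,0.3])

```text
clock: 39.35
position: [0.5746, -0.0265, 0.1914]
ee_rot: [-3.052, -0.743, 0.0]
force: [0.1, -0.3, -0.8]
width: 0.435
gripper_force: 10.0
```

```bash
python3 go.py 0.5493 0.3414 0.18 -62.6
```

```text
yaw -62.7 turn -0.001 d [ 0.1469 -0.3383  0.0115] tilt 0.01 j [-0.81  0.65  1.22  1.8  -0.66  1.18 -0.47] t 39.4
```

Emit:
nudge_tcp(segments=[0.018,-0.042,0,0,0.3,0.018,-0.042,0,0,0.3,0.018,-0.042,0,0,0.3,0.018,-0.042,0,0,0.3,0.018,-0.042,0,0,0.3,0.018,-0.042,0,0,0.3,0.018,-0.042,0,0,0.3,0.018,-0.042,0,0,0.3,0,0,0,0,0.3,0,0,0,0,0.3])

```text
clock: 40.35
position: [0.5473, 0.339, 0.1912]
ee_rot: [3.05, 0.753, -0.0]
force: [-0.6, -1.6, -0.6]
width: 0.435
gripper_force: 10.0
```

```bash
python3 go.py 0.5493 0.3414 0.12 -62.6
```

```text
yaw -62.3 turn 0.0058 d [ 0.0029 -0.0012  0.0712] tilt 0.01 j [-1.31  0.78  1.22  1.63 -0.76  1.29 -1.04] t 40.4
```

Emit:
nudge_tcp(segments=[0.003,-0.001,0.04,0.005,0.3,0,0,0.03,0,0.3,0,0,0,0,0.3,0,0,0,0,0.3,0,0,0,0,0.3])

```text
clock: 40.85
position: [0.5513, 0.3394, 0.1233]
ee_rot: [-3.054, -0.736, -0.004]
force: [-0.6, -0.2, -0.3]
width: 0.438
gripper_force: 10.0
```

```bash
python3 go.py 0.5493 0.3414 0.0526 -62.6
```

```text
yaw -62.9 turn -0.0053 d [-0.0011 -0.0027  0.0707] tilt 0.16 j [-1.29  0.84  1.16  1.69 -0.83  1.18 -1.  ] t 40.9
```

Emit:
nudge_tcp(segments=[-0.001,-0.003,0.02,0,0.3,0,0,0.03,0,0.3,0,0,0.012,0,0.3,0,0,0.005,0,0.3,0,0,0,0,0.3,0,0,0,0,0.3])

```text
clock: 41.45
position: [0.5487, 0.3425, 0.0555]
ee_rot: [-3.053, -0.737, -0.003]
force: [0.7, 0.3, -0.2]
width: 0.434
gripper_force: 10.0
```

```bash
python3 go.py 0.5493 0.3414 0.0526 -62.6
```

```text
yaw -62.9 turn -0.0047 d [0.0001 0.0012 0.0029] tilt 0.12 j [-1.26  0.91  1.09  1.74 -0.92  1.09 -0.95] t 41.5
```

Emit:
nudge_tcp(segments=[0,0.001,0.002,0,0.3,0,0,0.001,0,0.3,0,0,0.001,0,0.3,0,0,0,0,0.3])

```text
clock: 41.85
position: [0.5492, 0.3417, 0.0519]
ee_rot: [-3.053, -0.737, -0.004]
force: [-2.3, -1.3, 10.6]
width: 0.432
gripper_force: 10.0
```

Emit:
nudge_tcp(segments=[0,0,0,0,0.65,0,0,0,0,0.65,0,0,0,0,0.65,0,0,-0.03,0,0.65,0,0,-0.045,0,0.65,0,0,-0.045,0,0.65,0,0,-0.045,0,0.65,0,0,-0.02,0,0.65,0,0,0,0,0.65])

```text
clock: 42.75
position: [0.5498, 0.3414, 0.2386]
ee_rot: [-3.052, -0.736, -0.008]
force: [0.3, 0.4, -0.5]
width: 0.648
gripper_force: 0.0
```

```bash
python3 go.py 0.5840 -0.0858 0.2 6.9
```

```text
yaw -62.9 turn -1.2178 d [-0.4283 -0.0176  0.0375] tilt 0.31 j [-1.32  0.73  1.24  1.56 -0.71  1.36 -1.1 ] t 42.8
```

Emit:
nudge_tcp(segments=[0,0,0,-0.145,0.65,0,0,0,-0.145,0.65,0,0,0,-0.145,0.65,0,0,0,-0.145,0.65,0,0,0,-0.145,0.65,0,0,0,-0.145,0.65,0,0,0,-0.145,0.65,0,0,0,-0.145,0.65,0,0,0,-0.058,0.65,-0.04,-0.002,0,0,0.65])

```text
clock: 43.75
position: [0.5491, 0.3074, 0.2328]
ee_rot: [-2.068, -2.361, 0.001]
force: [1.1, -0.1, -0.1]
width: 0.648
gripper_force: 0.0
```

Emit:
nudge_tcp(segments=[-0.043,-0.002,0,0,0.65,-0.043,-0.002,0,0,0.65,-0.043,-0.002,0,0,0.65,-0.043,-0.002,0,0,0.65,-0.043,-0.002,0,0,0.65,-0.043,-0.002,0,0,0.65,-0.043,-0.002,0,0,0.65,-0.043,-0.002,0,0,0.65,-0.043,0,0,0,0.65,0,0,0,0,0.65])

```text
clock: 44.75
position: [0.5805, -0.0922, 0.2347]
ee_rot: [2.093, 2.34, -0.004]
force: [0.7, -0.7, -0.5]
width: 0.648
gripper_force: 0.0
```

Emit:
nudge_tcp(segments=[0,0,0,0,0.65,0,0,0,0,0.65])

```text
clock: 44.95
position: [0.5816, -0.083, 0.234]
ee_rot: [-2.08, -2.352, 0.0]
force: [-0.8, 0.1, 0.5]
width: 0.648
gripper_force: 0.0
```

```bash
python3 snap.py w7; python3 -c "
from meas import *
for k in crowns('w7',.063): print(k)"; python3 go.py 0.5840 -0.0858 0.12 6.9
```

```text
{'px': (256.0, 172.5), 'p': array([ 0.5846, -0.0865]), 'size': (np.float64(0.0376), np.float64(0.038)), 'yaw': np.float64(7.0), 'fill': np.float64(1.06)}
{'px': (256.5, 209.5), 'p': array([ 0.5906, -0.1298]), 'size': (np.float64(0.0381), np.float64(0.0135)), 'yaw': np.float64(7.0), 'fill': np.float64(1.12)}
yaw 7.1 turn 0.0028 d [-0.0035  0.002   0.1141] tilt 0.1 j [-0.58  0.48  0.94  1.71 -0.42  1.17  0.6 ] t 45.0
```

B is where it was, and A is visible behind it. I pick B.

Emit:
nudge_tcp(segments=[-0.0035,0.002,0.045,0,0.65,0,0,0.045,0,0.65,0,0,0.03,0,0.65,0,0,0,0,0.65,0,0,0,0,0.65])

```text
clock: 45.5
position: [0.5844, -0.0868, 0.1153]
ee_rot: [-2.081, -2.353, 0.0]
force: [0.8, 0.1, 0.3]
width: 0.648
gripper_force: 0.0
```

```bash
python3 go.py 0.5840 -0.0860 0.031 6.9
```

```text
yaw 7.0 turn 0.0019 d [ 0.0009 -0.0002  0.0843] tilt 0.04 j [-0.49  0.61  0.83  1.83 -0.55  0.95  0.71] t 45.5
```

Emit:
nudge_tcp(segments=[0.001,0,0.03,0,0.65,0,0,0.035,0,0.65,0,0,0.018,0,0.65,0,0,0,0,0.65,0,0,0,0,0.3,0,0,0,0,0.3,0,0,0,0,0.3,0,0,0,0,0.3,0,0,0,0,0.3], grip_n=10)

```text
clock: 46.4
position: [0.5852, -0.0868, 0.0335]
ee_rot: [2.082, 2.351, 0.003]
force: [-0.9, 0.5, 7.9]
width: 0.435
gripper_force: 10.0
```

```bash
python3 go.py 0.584 -0.086 0.031 6.9
```

```text
yaw 6.9 turn 0.0006 d [ 0.001  -0.0011  0.0025] tilt 0.15 j [-0.43  0.71  0.73  1.89 -0.66  0.8   0.79] t 46.4
```

Emit:
nudge_tcp(segments=[0,0,-0.01,0,0.3,0,0,-0.04,0,0.3,0,0,-0.045,0,0.3,0,0,-0.045,0,0.3,0,0,-0.02,0,0.3,0,0,0,0.14,0.3,0,0,0,0.14,0.3,0,0,0,0.14,0.3,0,0,0,0.14,0.3,0,0,0,0.14,0.3])

```text
clock: 47.4
position: [0.584, -0.0868, 0.1928]
ee_rot: [-2.767, -1.486, -0.001]
force: [0.6, -0.4, -1.1]
width: 0.438
gripper_force: 10.0
```

Emit:
nudge_tcp(segments=[0,0,0,0.14,0.3,0,0,0,0.14,0.3,0,0,0,0.14,0.3,0,0,0,0.095,0.3,0,0,0,0,0.3])

```text
clock: 47.9
position: [0.584, -0.0867, 0.1925]
ee_rot: [-3.053, -0.739, -0.0]
force: [-0.7, -0.7, -0.8]
width: 0.432
gripper_force: 10.0
```

```bash
python3 go.py 0.496 0.3138 0.18 -62.6
```

```text
yaw -62.8 turn -0.003 d [ 0.1062 -0.3961  0.0125] tilt 0.01 j [-0.69  0.68  1.23  1.76 -0.69  1.21 -0.35] t 47.9
```

Emit:
nudge_tcp(segments=[0.011,-0.044,0,0,0.3,0.012,-0.044,0,0,0.3,0.012,-0.044,0,0,0.3,0.012,-0.044,0,0,0.3,0.012,-0.044,0,0,0.3,0.012,-0.044,0,0,0.3,0.012,-0.044,0,0,0.3,0.012,-0.044,0,0,0.3,0.012,-0.044,0,0,0.3,0,0,0,0,0.3])

```text
clock: 48.9
position: [0.495, 0.322, 0.1914]
ee_rot: [-3.045, -0.763, 0.002]
force: [-0.0, -0.3, -1.1]
width: 0.439
gripper_force: 10.0
```

Emit:
nudge_tcp(segments=[0,0,0.035,0,0.3,0,0,0.03,0,0.3,0,0,0,0,0.3,0,0,0,0,0.3,0,0,0,0,0.3])

```text
clock: 49.4
position: [0.4986, 0.3141, 0.1289]
ee_rot: [-3.052, -0.742, -0.004]
force: [0.3, 0.6, -0.3]
width: 0.433
gripper_force: 10.0
```

```bash
python3 go.py 0.496 0.3138 0.0535 -62.6
```

```text
yaw -62.7 turn -0.0011 d [-0.0026 -0.0009  0.0754] tilt 0.14 j [-1.37  0.76  1.19  1.84 -0.8   1.12 -0.98] t 49.4
```

Emit:
nudge_tcp(segments=[-0.003,-0.001,0.025,0,0.3,0,0,0.03,0,0.3,0,0,0.014,0,0.3,0,0,0.004,0,0.3,0,0,0,0,0.3,0,0,0,0,0.3])

```text
clock: 50.0
position: [0.4953, 0.3139, 0.0554]
ee_rot: [-3.052, -0.741, -0.003]
force: [0.7, 0.1, -0.8]
width: 0.436
gripper_force: 10.0
```

```bash
python3 go.py 0.496 0.3138 0.0535 -62.6
```

```text
yaw -62.7 turn -0.0016 d [0.0006 0.0004 0.0019] tilt 0.12 j [-1.32  0.84  1.1   1.9  -0.9   1.   -0.9 ] t 50.0
```

Emit:
nudge_tcp(segments=[0,0,0.001,0,0.3,0,0,0.001,0,0.3,0,0,0.001,0,0.3,0,0,0,0,0.3])

```text
clock: 50.4
position: [0.4953, 0.3141, 0.0526]
ee_rot: [-3.051, -0.741, -0.003]
force: [-1.7, -0.2, 10.5]
width: 0.434
gripper_force: 10.0
```

Emit:
nudge_tcp(segments=[0,0,0,0,0.65,0,0,0,0,0.65,0,0,0,0,0.65,0,0,-0.03,0,0.65,0,0,-0.045,0,0.65,0,0,-0.045,0,0.65,0,0,-0.045,0,0.65,0,0,-0.02,0,0.65,0,0,0,0,0.65])

```text
clock: 51.3
position: [0.496, 0.3138, 0.2393]
ee_rot: [-3.05, -0.741, -0.007]
force: [0.1, 0.1, 0.6]
width: 0.649
gripper_force: 0.0
```

Emit:
nudge_tcp(segments=[0,0,0,-0.145,0.65,0,0,0,-0.145,0.65,0,0,0,-0.145,0.65,0,0,0,-0.145,0.65,0,0,0,-0.145,0.65,0,0,0,-0.145,0.65,0,0,0,-0.145,0.65,0,0,0,-0.145,0.65,0,0,0,-0.058,0.65,0,0,0,0,0.65])

```text
clock: 52.3
position: [0.4937, 0.3134, 0.235]
ee_rot: [-2.078, -2.355, 0.002]
force: [0.3, 0.4, 0.4]
width: 0.651
gripper_force: 0.0
```

```bash
python3 go.py 0.5915 -0.1430 0.24 6.9
```

```text
yaw 7.1 turn 0.0043 d [-0.4649  0.0422 -0.0051] tilt 0.09 j [-1.28  0.47  0.92  1.71 -0.41  1.17 -0.12] t 52.3
```

Emit:
nudge_tcp(segments=[-0.047,0.004,0,0.004,0.65,-0.047,0.004,0,0,0.65,-0.047,0.004,0,0,0.65,-0.047,0.004,0,0,0.65,-0.047,0.004,0,0,0.65,-0.047,0.004,0,0,0.65,-0.047,0.004,0,0,0.65,-0.047,0.004,0,0,0.65,-0.047,0.005,0,0,0.65,-0.042,0.005,0,0,0.65])

```text
clock: 53.3
position: [0.5916, -0.1451, 0.2351]
ee_rot: [-2.087, -2.347, 0.001]
force: [0.7, -0.1, 0.4]
width: 0.649
gripper_force: 0.0
```

Emit:
nudge_tcp(segments=[0,0,0,0,0.65,0,0,0,0,0.65,0,0,0,0,0.65])

```text
clock: 53.6
position: [0.5917, -0.1414, 0.2351]
ee_rot: [-2.083, -2.349, -0.0]
force: [-0.2, 0.8, 0.0]
width: 0.649
gripper_force: 0.0
```

```bash
python3 snap.py w8; python3 -c "
from meas import *
for k in crowns('w8',.063): print(k)"; python3 go.py 0.5915 -0.1435 0.12 6.9
```

```text
{'px': (254.0, 169.5), 'p': array([ 0.5922, -0.142 ]), 'size': (np.float64(0.0376), np.float64(0.0379)), 'yaw': np.float64(6.9), 'fill': np.float64(1.06)}
yaw 7.0 turn 0.0009 d [-0.0026 -0.0005  0.1152] tilt 0.1 j [-0.44  0.51  0.9   1.65 -0.43  1.19  0.68] t 53.6
```

Emit:
nudge_tcp(segments=[-0.001,0,0.045,0,0.65,0,0,0.045,0,0.65,0,0,0.03,0,0.65,0,0,0,0,0.65,0,0,0,0,0.65])

```text
clock: 54.15
position: [0.5922, -0.1429, 0.1165]
ee_rot: [-2.083, -2.351, -0.0]
force: [1.1, -0.6, 0.7]
width: 0.649
gripper_force: 0.0
```

```bash
python3 go.py 0.592 -0.1425 0.031 6.9
```

```text
yaw 6.9 turn 0.0007 d [ 0.0004 -0.0001  0.0855] tilt 0.03 j [-0.38  0.63  0.81  1.78 -0.55  0.97  0.78] t 54.1
```

Emit:
nudge_tcp(segments=[0,0,0.03,0,0.65,0,0,0.035,0,0.65,0,0,0.017,0,0.65,0,0,0,0,0.65,0,0,0,0,0.3,0,0,0,0,0.3,0,0,0,0,0.3,0,0,0,0,0.3,0,0,0,0,0.3], grip_n=10)

```text
clock: 55.05
position: [0.5929, -0.1441, 0.0354]
ee_rot: [2.083, 2.349, 0.003]
force: [-1.2, 1.7, 7.2]
width: 0.437
gripper_force: 10.0
```

```bash
python3 go.py 0.592 -0.1425 0.031 6.9
```

```text
yaw 6.9 turn -0.0005 d [ 0.0017 -0.0007  0.0044] tilt 0.13 j [-0.32  0.73  0.72  1.84 -0.64  0.82  0.86] t 55.0
```

Emit:
nudge_tcp(segments=[0,0,-0.01,0,0.3,0,0,-0.04,0,0.3,0,0,-0.045,0,0.3,0,0,-0.045,0,0.3,0,0,-0.02,0,0.3,0,0,0,0.14,0.3,0,0,0,0.14,0.3,0,0,0,0.14,0.3,0,0,0,0.14,0.3,0,0,0,0.14,0.3])

```text
clock: 56.05
position: [0.5918, -0.1439, 0.1948]
ee_rot: [-2.768, -1.485, -0.001]
force: [0.3, -0.2, -0.7]
width: 0.431
gripper_force: 10.0
```

Emit:
nudge_tcp(segments=[0,0,0,0.14,0.3,0,0,0,0.14,0.3,0,0,0,0.14,0.3,0,0,0,0.095,0.3,0,0,0,0,0.3])

```text
clock: 56.55
position: [0.5919, -0.1438, 0.1943]
ee_rot: [-3.054, -0.738, 0.0]
force: [-0.1, 0.4, -0.4]
width: 0.435
gripper_force: 10.0
```

```bash
python3 go.py 0.4427 0.2862 0.19 -62.6
```

```text
yaw -62.8 turn -0.004 d [ 0.0654 -0.4504  0.0044] tilt 0.01 j [-0.56  0.7   1.21  1.71 -0.69  1.23 -0.28] t 56.5
```

Emit:
nudge_tcp(segments=[0.0065,-0.045,0,0,0.3,0.0065,-0.045,0,0,0.3,0.0065,-0.045,0,0,0.3,0.0065,-0.045,0,0,0.3,0.0065,-0.045,0,0,0.3,0.0065,-0.045,0,0,0.3,0.0065,-0.045,0,0,0.3,0.0065,-0.045,0,0,0.3,0.0065,-0.045,0,0,0.3,0.0065,-0.045,0,0,0.3])

```text
clock: 57.55
position: [0.4427, 0.2876, 0.1947]
ee_rot: [-3.05, -0.745, -0.001]
force: [1.5, -0.4, -0.6]
width: 0.431
gripper_force: 10.0
```

Emit:
nudge_tcp(segments=[0,0,0,0,0.3,0,0,0.035,0,0.3,0,0,0.03,0,0.3,0,0,0,0,0.3,0,0,0,0,0.3,0,0,0,0,0.3])

```text
clock: 58.15
position: [0.4448, 0.2858, 0.1307]
ee_rot: [-3.052, -0.74, -0.003]
force: [0.4, 0.0, -0.2]
width: 0.436
gripper_force: 10.0
```

```bash
python3 go.py 0.4427 0.2862 0.0554 -62.6
```

```text
yaw -62.7 turn -0.0023 d [-0.0019 -0.0013  0.0753] tilt 0.14 j [-1.45  0.64  1.18  1.98 -0.71  1.01 -1.01] t 58.1
```

Emit:
nudge_tcp(segments=[-0.002,-0.001,0.025,0,0.3,0,0,0.03,0,0.3,0,0,0.014,0,0.3,0,0,0.004,0,0.3,0,0,0,0,0.3,0,0,0,0,0.3])

```text
clock: 58.75
position: [0.4424, 0.2861, 0.0572]
ee_rot: [-3.052, -0.74, -0.003]
force: [0.1, 0.8, -0.5]
width: 0.431
gripper_force: 10.0
```

```bash
python3 go.py 0.4427 0.2862 0.0554 -62.6
```

```text
yaw -62.8 turn -0.0026 d [0.0003 0.0001 0.0018] tilt 0.11 j [-1.37  0.73  1.05  2.05 -0.84  0.88 -0.92] t 58.8
```

Lower the last bit, release, retreat clear and look.

Emit:
nudge_tcp(segments=[0,0,0.001,0,0.3,0,0,0.001,0,0.3,0,0,0.001,0,0.3,0,0,0,0,0.3])

```text
clock: 59.15
position: [0.4423, 0.2864, 0.0542]
ee_rot: [-3.052, -0.74, -0.003]
force: [-1.0, 0.7, 9.8]
width: 0.435
gripper_force: 10.0
```

Emit:
nudge_tcp(segments=[0,0,0,0,0.65,0,0,0,0,0.65,0,0,0,0,0.65,0,0,-0.03,0,0.65,0,0,-0.045,0,0.65,0,0,-0.045,0,0.65,0,0,-0.045,0,0.65,-0.04,0,-0.02,0,0.65,-0.02,0,0,0,0.65,0,0,0,0,0.65])

```text
clock: 60.15
position: [0.3861, 0.2575, 0.2382]
ee_rot: [-3.049, -0.739, 0.003]
force: [-0.3, 0.6, -0.1]
width: 0.646
gripper_force: 0.0
```

Emit:
nudge_tcp(segments=[0,0,0,0,0.65,0,0,0,0,0.65])

```text
clock: 60.35
position: [0.3886, 0.2588, 0.238]
ee_rot: [3.053, 0.741, 0.001]
force: [-0.2, -0.8, -0.0]
width: 0.648
gripper_force: 0.0
```

```bash
python3 snap.py r9
```

Run:
```python
from meas import *
for k in crowns('r9',.083): print(k)
from cell import arm
d=arm.get_image("side"); cv2.imwrite("pics/fin.png",np.vstack([cv2.resize(d["image"][70:280,140:320],None,fx=2.2,fy=2.2)[:,:396], np.zeros((0,396,3),np.uint8)]))
```

```text
{'px': (254.5, 1.5), 'p': array([0.5332, 0.3334]), 'size': (np.float64(0.0025), np.float64(0.0379)), 'yaw': np.float64(26.3), 'fill': np.float64(1.37)}
{'px': (254.5, 101.0), 'p': array([0.4477, 0.2892]), 'size': (np.float64(0.0381), np.float64(0.1869)), 'yaw': np.float64(27.299999999999997), 'fill': np.float64(0.62)}
{'px': (452.5, 103.5), 'p': array([0.5435, 0.1144]), 'size': (np.float64(0.014), np.float64(0.0273)), 'yaw': np.float64(76.0), 'fill': np.float64(0.77)}
{'px': (378.9, 164.9), 'p': array([0.4568, 0.1454]), 'size': (np.float64(0.0145), np.float64(0.0314)), 'yaw': np.float64(20.0), 'fill': np.float64(0.98)}
{'px': (372.6, 195.5), 'p': array([0.4247, 0.1325]), 'size': (np.float64(0.0532), np.float64(0.0384)), 'yaw': np.float64(12.1), 'fill': np.float64(0.61)}
```

View pics/fin.png

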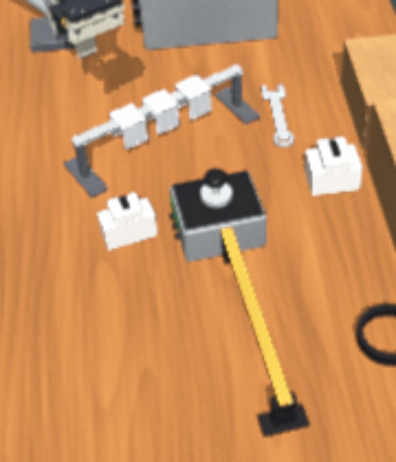

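View pics/r9.png

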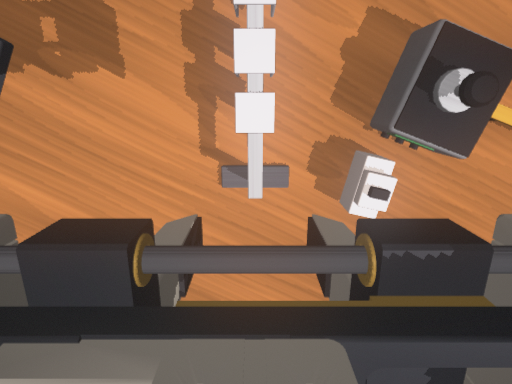

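Both views show all three bridges hanging level astride the rack bar (r9: (255,112), (255,50), (254,2)), with the contact bar empty, the plunger up and the gripper clear.

```bash
python3 -c "
from cell import arm
print(arm.sign_off())"
```

```text
the job is handed in; nothing more can be done
None
```

The tester was zeroed, all three bridges were tested on the contact bar with the plunger held on its stop for over a second, and they now hang level on the rack with the plunger up; the job is handed in, but sign-off returned no verdict.

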